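Charge a grinding jar through a chute and clip its lid down

ROBOT

A 6-joint arm with a two-finger parallel gripper is mounted at the origin on a cart in front of the work surface, level with it; the furniture and walls round the work are solid. World frame = base frame: x ahead of the robot, y to its left, z up, the work surface at z = 0. Lengths are in m, angles in degrees, forces in N, time in s.
With the tool pointing down it reaches from about 0.25 to 0.725 m from the base axis. Payload 9.7 kg.
Tool frame: the origin (TCP) lies on the centre line of the jaws, within the pads' length; the fingertips stand 22 mm ahead of it and the grasp point (between the pads) lies 3 mm ahead of it; z points along the fingers, y is the direction in which the jaws open and shut (so a half turn about z gives the same grasp; the last joint's range is limited). The gripper opens to 85 mm and grips with 20 to 120 N. Pads are 22 mm wide; open, the fingers measure 114 mm over their backs; the gripper's body (76 mm by 85 mm) begins 54 mm behind the grasp point. The pads swing forward as they close: fully open they stand 13 mm farther back than shut.
Start: joints at [70.417, 4.979, 10.078, 95.1, 0, 90], TCP at [0.184, 0.518, 0.253] pointing down, gripper open.
Joint ranges: [-179.16, 179.16], [-48.56, 103.87], [-65.8, 70.77], [-126.05, 130.52], [-82.76, 87.17], [-180, 180]. Speed limits (degrees/s): [127.2, 127.2, 147.25, 180, 180, 180].

INTERFACE

Orientations are given as [roll, pitch, yaw] about the fixed x, y, z axes, in that order (R = Rz(yaw) Ry(pitch) Rx(roll)).
In Python, from workcell import get_obs, camera, camera_params, job_done gives the robot as it stands.
- The arm moves only by the tool servo_tool, never from a script. Its argument "steps" is a list of rows, each an object of numbers: "x", "y", "z": the shift along the world's x, y, z in mm; "yaw": the turn about the world's z in degrees. A call has 1 to 12 rows; each row is the pose to reach, as a shift and turn from the pose measured when the call began; what a row does not reach only later rows make up. A row lasts 1/8 s, in which the tool goes at most 62.5 mm and 10.7 degrees, less where a joint would pass 70% of its speed; a pose out of reach is approached as far as the arm can. A call with a gripper value outside its range is refused whole. "grip" is the finger opening in mm, from 0 to 85.4, set as the call begins (left out, the last holds). The fingers move at their own pace and stop on an object; "grip_force" is the grip in N (left out, the last holds). Time passes only in rows, so rows that repeat a pose let the fingers close. It gives the time, the measured TCP pose, the force and the opening at its end, in the units of the state.
- get_obs(): the state, without advancing time (a new reading comes with each control period).
- camera(name): name is "side" or "top" or "wrist"; returns (picture, depth): 384x512x3 uint8, red, green, blue; 384x512 float32, m along the optical axis (not along the pixel's ray), 0 where there is no reading.
- camera_params(name): a dict with "intrinsics" (3x3 intrinsics, pixels), "D" ([k1, k2, p1, p2, k3] as OpenCV has them; the pictures are not rectified), "rvec" (rotation vector, rad) and "tvec" (3), from world to camera coordinates, as OpenCV has them; the wrist camera has in their place "hand_eye" (4x4, takes a point from camera to tool coordinates, whose origin is the TCP and whose axes are the flange's). Camera axes: x right, y down, z forward; pixel columns grow to the right and rows downward; lengths in m; the calibration is good to about 2 mm. A picture is of the moment at which its call begins: read the wrist's pose just before it. camera_params takes no time and is no camera call.
- job_done(): hands the job in, once; it reports no verdict.
The state is a dict: "time": time; "q": joint angles; "qd": joint speeds; "joint_efforts": joint torques, N m; "ee_pos": TCP position; "tcp_rot": TCP orientation; "wrist_force": force on the tool from outside, world axes, zero at the start; "torque": the same for the moment, N m; "opening": finger opening in m.
Only numpy, scipy, OpenCV 4.12 (cv2) and the standard library are available. Lean on these libraries where they do the work, as an engineer would, in place of code of your own. Each camera call takes 0.05 s, during which the arm holds its last target.

TASK

Get the grinding jar ready for the mill: lay every grinding cylinder from the rail in the charging chute, then pick the chute up by its grip and tilt it with its nose at the jar's mouth so that all of them slide in; none may be put into the jar directly. Set the chute back down upright on the bench beside the stand, put the lid squarely on the jar, and swing the clamp over it until its sprung hook clips under the keeper pin. Leave the bottle, the tin and the crucible alone.

Things in the scene. Friction and masses are not known exactly. Their poses are not given: they have to be found in the camera images.
- jar_stand: Fixed grey stand, base 190 x 122 x 10 mm, with a steel grinding jar on it. Origin: bench level under the jar's axis. Its clamp hinges at +x (hinge cheeks up to z 145, 70 mm from the axis), the keeper pin stands at -x. Jar: flange dia 111 at the rim, rim at z 96, white mouth dia 58 (10 deep) over a bore of dia 84, floor at z 16.
- jar_mouth (a point): Centre of the jar's mouth, level with the rim, 96 mm above the bench; mouth dia 58 mm.
- clamp_bar (a joint): Clamp bar hinge, rad: 0 = shut, level over the lid; 2.35 = open, leaning back beyond the hinge. A light spring (about 1 N at the grip) lifts it open again unless the hook holds it. Bar 16 wide, 12 high; a rubber pad under it meets the lid's boss when shut. Opening lifts the grip from the stand's -x side up and over towards +x.
- clamp_hook (a joint): Sprung hook hanging on the bar, 134 mm from the hinge, rad: -0.02 at rest; pressed outwards to about 0.06 while its slanted nose rides over the keeper pin as the bar is pressed down, then it snaps back to -0.02 under the pin when the bar is about 0.01 from shut (some 5 N down on the grip). Clipped: clamp_bar under 0.03 and staying there, hook back at -0.02.
- clamp_hinge (a point): Point on the hinge axis of the clamp bar, 136 mm above the bench; the axis lies along jar_stand's y.
- clamp_grip (a point): Centre of the black cross grip at the bar's free end: cylinder dia 20, 34 mm long along jar_stand's y, 162 mm from clamp_hinge. Pinched across its 34 mm ends it can turn between the fingers.
- jar_lid: Round steel lid, loose, 250 g. Origin: centre of its underside. White spigot dia 52, z 0 to 8 (goes into the mouth), flange dia 92, z 8 to 18 (rests on the rim), knurled grip boss dia 32, z 18 to 38. It stands on its spigot on the bench.
- chute: Polished steel charging chute, loose, 220 g: straight channel 230 x 35 mm, open at the nose (+x), end wall at -x. Origin: underside, mid-length. Floor top at z 3; inner width 30, walls to z 17. Two grip legs at x 11 to 25, y +-17.5 to 21.5. Slippery: the cylinders slide from about 11 to 17 degrees of tilt.
- chute_grip (a point): Centre of the blue grip bar that bridges the channel: chute x 18, z 68 mm; 14 thick along x, 48 long along y, 24 high. Cylinders pass beneath it (free height 53 above the floor).
- chute_nose (a point): Middle of the open nose lip, on the channel floor: chute x 115, z 3 mm. The nose, 35 wide, fits over or just into the mouth.
- rail: Fixed aluminium V rail, 236 x 34 x 18 mm along its x, V edges at z 13; the cylinders lie in it end to end, 45 mm apart. Origin: underside centre.
- cyl_0: White ceramic grinding cylinder with round (domed) ends, dia 20, 38 mm long, 40 g. Origin: its centre; x along its length. In the rail its centre is 18 mm above the bench. May be absent.
- cyl_1: White ceramic grinding cylinder with round (domed) ends, dia 20, 38 mm long, 40 g. Origin: its centre; x along its length. In the rail its centre is 18 mm above the bench. May be absent.
- cyl_2: White ceramic grinding cylinder with round (domed) ends, dia 20, 38 mm long, 40 g. Origin: its centre; x along its length. In the rail its centre is 18 mm above the bench. May be absent.
- cyl_3: White ceramic grinding cylinder with round (domed) ends, dia 20, 38 mm long, 40 g. Origin: its centre; x along its length. In the rail its centre is 18 mm above the bench. May be absent.
- cyl_4: White ceramic grinding cylinder with round (domed) ends, dia 20, 38 mm long, 40 g. Origin: its centre; x along its length. In the rail its centre is 18 mm above the bench. May be absent.
- reagent_bottle_1: Bystander: bottle with black cap, 52 x 52 x 94 mm; origin underside.
- ferrule_tin: Bystander: round white tin, 65 x 65 x 53 mm; origin underside.
- crucible_1: Bystander: white porcelain crucible, 41 x 41 x 28 mm; origin underside.

How it is judged:
By the outcome, as a careful person would: the job done as asked, in the order asked, and still so for the second after the job is handed in, with the robot touching nothing.
Of cyl_0, cyl_1, cyl_2, cyl_3, cyl_4 only 3 to 5 are there at a start; the rules pass over those that are not, and their reading is None.
At some moment in a run one of jar_lid, chute may be knocked a few centimetres aside while the robot is not near it.
It also fails if it takes over 210 s, if anything falls off the work surface, if the arm or the gripper's body presses on something with over 40 N, if the wrist force passes 120 N, or if a joint passes its speed limit or range.

## Working session

There is one attempt and no reset: what is moved stays moved. The work goes in short steps, Python scripts to look and compute and a tool call to move; the robot and the scene stay as the last step left them, time stands still between calls to the robot, and variables do not carry over. Pictures are saved under pics/ and viewed, and the job is handed in when it is done.

Besides the shell and the picture viewer there is one more tool, called after "Emit:" by a JSON object that holds its "name" and its "arguments". servo_tool: Moves the arm, as the interface text tells. Its arguments: {"type":"object","properties":{"steps":{"type":"array"},"grip":{"type":"number"},"grip_force":{"type":"number"}},"required":["steps"]}

```bash
ls; mkdir -p pics
cat > h.py <<'E'
import numpy as np, cv2, json
from workcell import get_obs, camera, camera_params
from scipy.spatial.transform import Rotation as R
def shot(n,fn=None):
    o=get_obs(); p=camera_params(n); im,d=camera(n)
    if fn: cv2.imwrite('pics/'+fn+'.png',im[:,:,::-1])
    K=np.array(p['intrinsics']);D=np.array(p['D'],float)
    if n=='wrist':
        T=np.eye(4);T[:3,:3]=R.from_euler('xyz',np.array(o['tcp_rot']),degrees=True).as_matrix();T[:3,3]=o['ee_pos']
        C=T@np.array(p['hand_eye'])
    else:
        Rm=cv2.Rodrigues(np.array(p['rvec'],float))[0];C=np.eye(4);C[:3,:3]=Rm.T;C[:3,3]=-Rm.T@np.array(p['tvec'],float).ravel()
    return dict(im=im,d=d,K=K,D=D,C=C,o=o)
def rays(s,uv):
    uv=np.asarray(uv,float).reshape(-1,1,2)
    n=cv2.undistortPoints(uv,s['K'],s['D']).reshape(-1,2)
    return np.c_[n,np.ones(len(n))]@s['C'][:3,:3].T
def plane(s,uv,z):
    r=rays(s,uv);c=s['C'][:3,3];return c+r*((z-c[2])/r[:,2])[:,None]
def cloud(s,uv):
    uv=np.asarray(uv).reshape(-1,2);r=rays(s,uv);d=s['d'][uv[:,1].astype(int),uv[:,0].astype(int)]
    return s['C'][:3,3]+r*d[:,None],d>0
def full(s):
    v,u=np.mgrid[0:384,0:512];P,ok=cloud(s,np.c_[u.ravel(),v.ravel()]);return P.reshape(384,512,3),ok.reshape(384,512)
def tri(s1,uv1,s2,uv2):
    a=rays(s1,uv1)[0];b=rays(s2,uv2)[0];p=s1['C'][:3,3];q=s2['C'][:3,3]
    A=np.c_[a,-b];t=np.linalg.lstsq(A,q-p,rcond=None)[0];x=p+a*t[0];y=q+b*t[1];return (x+y)/2,np.linalg.norm(x-y)
E
python3 - <<'E'
from h import *
print(get_obs())
for n in('side','top','wrist'):
    s=shot(n,n+'0');print(n,s['K'].tolist(),s['D'],s['C'].round(3).tolist())
E
```

```text
pics
{'time': 0.0, 'q': array([7.04157143e+01, 5.01129265e+00, 1.00334116e+01, 9.50980310e+01,
       1.53351184e-03, 9.00000428e+01]), 'qd': array([ 0.01995596, -0.00771529,  0.00557186,  0.11445831,  0.14788361,
        0.06173132]), 'joint_efforts': array([ 3.47617126e-03, -5.20392931e+01,  4.64799750e+01,  1.64512015e-02,
        1.61510720e-04,  4.92988647e-06]), 'ee_pos': array([0.18428428, 0.5180009 , 0.25257185]), 'tcp_rot': array([-1.79924088e+02, -1.53345382e-03,  1.60415669e+02]), 'wrist_force': array([-0.40126016,  0.13767681, -0.4936135 ]), 'torque': array([-0.00667468, -0.00581366,  0.01116667]), 'opening': 0.08545604813369141}
side [[406.16570519842026, 0.0, 256.4936075596429], [0.0, 406.16570519842026, 188.05219639739244], [0.0, 0.0, 1.0]] [-0.09522109  0.          0.          0.          0.        ] [[0.84, -0.357, 0.408, 0.053], [-0.542, -0.527, 0.655, -0.787], [-0.019, -0.771, -0.636, 0.839], [0.0, 0.0, 0.0, 1.0]]
top [[483.01145245780754, 0.0, 255.68108680149442], [0.0, 483.01145245780754, 190.08135729622265], [0.0, 0.0, 1.0]] [-0.0649165  0.         0.         0.         0.       ] [[-0.019, -0.994, 0.108, 0.352], [-1.0, 0.021, 0.014, -0.044], [-0.016, -0.108, -0.994, 1.872], [0.0, 0.0, 0.0, 1.0]]
wrist [[290.33260763193346, 0.0, 253.40375681261625], [0.0, 290.33260763193346, 194.77114460824666], [0.0, 0.0, 1.0]] [0.0179185 0.        0.        0.        0.       ] [[0.335, 0.898, 0.285, 0.111], [0.942, -0.319, -0.101, 0.544], [-0.0, 0.303, -0.953, 0.375], [0.0, 0.0, 0.0, 1.0]]
```

View pics/side0.png

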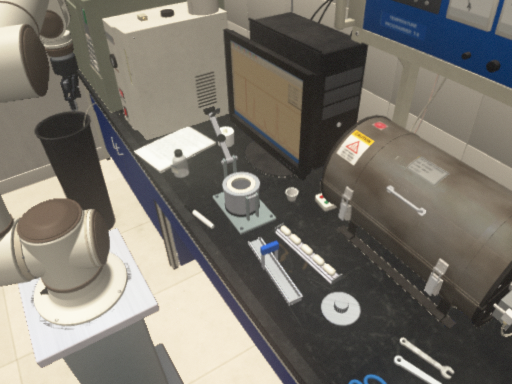

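View pics/top0.png

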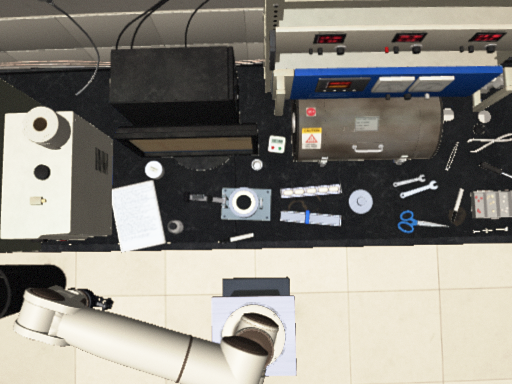

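View pics/wrist0.png

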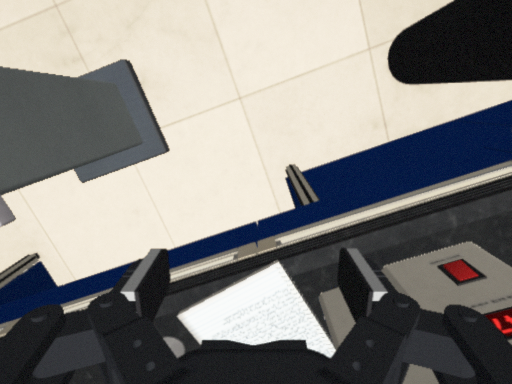

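Run:
```python
import cv2,numpy as np
a=cv2.imread('pics/top0.png')[150:260,170:400];b=cv2.imread('pics/side0.png')[95:335,160:370]
cv2.imwrite('pics/tz.png',cv2.resize(a,(800,383),interpolation=2));cv2.imwrite('pics/sz.png',cv2.resize(b,(525,600),interpolation=2))
from h import *
s=shot('top');print(plane(s,[[245,201],[311,190],[281,191],[341,191],[311,217],[281,217],[341,217],[360,201],[308,217],[190,197],[242,237]],0.0).round(3))
```

```text
[[ 0.514  0.025  0.   ]
 [ 0.552 -0.233  0.   ]
 [ 0.551 -0.116  0.   ]
 [ 0.546 -0.35   0.   ]
 [ 0.447 -0.23   0.   ]
 [ 0.449 -0.114  0.   ]
 [ 0.445 -0.346  0.   ]
 [ 0.505 -0.422  0.   ]
 [ 0.447 -0.218  0.   ]
 [ 0.535  0.239  0.   ]
 [ 0.375  0.039  0.   ]]
```

View pics/tz.png

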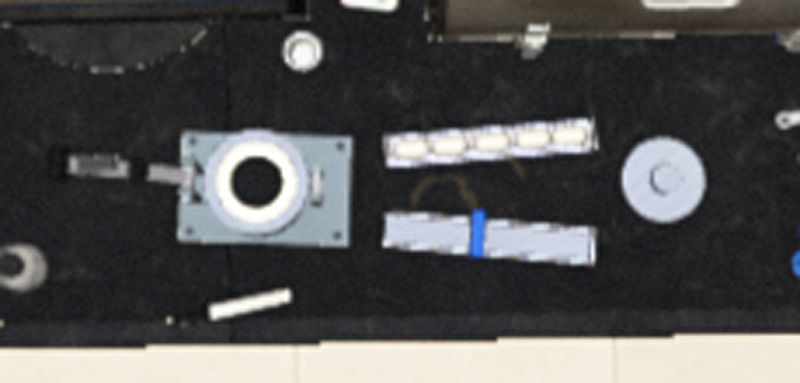

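View pics/sz.png

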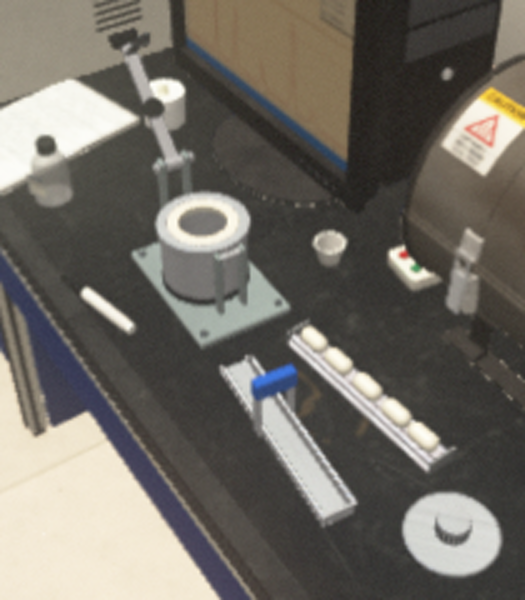

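Emit:
{"name": "servo_tool", "arguments": {"steps": [{"x":10,"y":-30,"z":40,"yaw":-5},{"x":25,"y":-80,"z":70,"yaw":-12},{"x":50,"y":-135,"z":80,"yaw":-20},{"x":75,"y":-190,"z":80,"yaw":-28},{"x":100,"y":-245,"z":80,"yaw":-36},{"x":125,"y":-300,"z":80,"yaw":-44},{"x":150,"y":-355,"z":80,"yaw":-52},{"x":180,"y":-410,"z":80,"yaw":-60},{"x":210,"y":-465,"z":80,"yaw":-66},{"x":240,"y":-520,"z":80,"yaw":-70},{"x":270,"y":-575,"z":80,"yaw":-70},{"x":300,"y":-630,"z":80,"yaw":-70}]}}

```text
time: 1.7
ee_pos: [0.4845, -0.1134, 0.3329]
tcp_rot: [-180.0, -0.0, 90.4]
wrist_force: [1.1, 0.9, -0.3]
opening: 0.0857
```

Emit:
{"name": "servo_tool", "arguments": {"steps": [{"x":10,"y":-60},{"x":20,"y":-120},{"x":20,"y":-140},{"x":20,"y":-140}]}}

```text
schema error: expected keys x, y, z, yaw
```

Run:
```python
from h import *
s=shot('wrist','w1');print(s['o']['time'],s['o']['ee_pos'],s['o']['tcp_rot'],s['o']['q'])
```

```text
1.7 [ 0.48449113 -0.11344129  0.33287177] [-1.79978136e+02 -3.82588866e-03  9.03903152e+01] [-1.31773853e+01  4.02191168e-01  1.43495352e+01  1.03969495e+02
 -1.40997898e-03  7.64322990e+01]
```

View pics/w1.png

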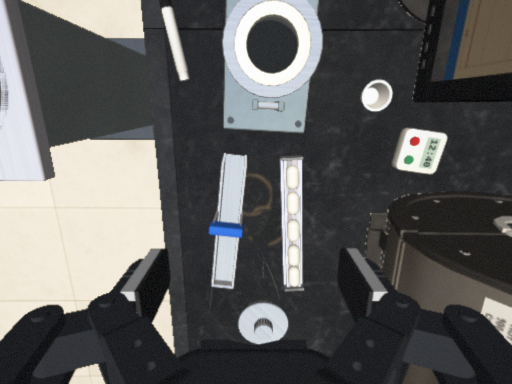

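```bash
cat > seg.py <<'E'
from h import *
def comps(m,amin=20):
    n,l,st,c=cv2.connectedComponentsWithStats(m.astype(np.uint8))
    return [(l==i,c[i],st[i]) for i in range(1,n) if st[i,4]>=amin]
def report(s):
    P,ok=full(s);im=s['im'].astype(int);hsv=cv2.cvtColor(s['im'],cv2.COLOR_RGB2HSV)
    blue=(hsv[...,0]>100)&(hsv[...,0]<125)&(hsv[...,1]>150)&(hsv[...,2]>120)
    x,y,z=P[...,0],P[...,1],P[...,2]
    for m,c,st in comps(blue,60):
        p=P[m&ok];print('blue',c.round(1),st[4],np.median(p,0).round(4),'ztop',np.percentile(p[:,2],95).round(4))
    return P,ok,hsv
E
python3 - <<'E'
from seg import *
s=shot('wrist');P,ok,hsv=report(s)
for (u,v) in [(292,175),(292,204),(293,230),(293,252),(293,274),(272,45),(263,322),(226,230),(235,157),(225,285),(268,105),(238,175),(376,93),(262,190)]:
    print(u,v,s['im'][v,u],hsv[v,u],P[v,u].round(4))
E
```

```text
blue [223.7 226.6] 395 [ 0.444  -0.2064  0.0806] ztop 0.0822
292 175 [252 251 243] [ 27   9 252] [ 0.5435 -0.1444  0.0299]
292 204 [252 251 243] [ 27   9 252] [ 0.5457 -0.1907  0.0289]
293 230 [252 251 243] [ 27   9 252] [ 0.5492 -0.2342  0.0296]
293 252 [252 250 243] [ 23   9 252] [ 0.5509 -0.2731  0.0301]
293 274 [252 251 243] [ 27   9 252] [ 0.5528 -0.3142  0.03  ]
272 45 [43 47 49] [100  31  49] [0.5096 0.0309 0.0233]
263 322 [126 126 127] [120   2 127] [ 0.5039 -0.407   0.0355]
226 230 [ 56 121 229] [109 193 229] [ 0.4481 -0.2109  0.0821]
235 157 [209 218 226] [104  19 226] [ 0.4569 -0.1226  0.0034]
225 285 [175 181 193] [110  24 193] [ 0.4374 -0.3443  0.0186]
268 105 [161 176 184] [100  32 184] [ 0.5064 -0.045   0.0108]
238 175 [210 218 225] [104  17 225] [ 0.4613 -0.1511  0.0045]
376 93 [247 249 247] [ 60   2 249] [ 0.6624 -0.0281  0.0054]
262 190 [47 44 47] [150  16  47] [ 0.4998 -0.1767  0.0013]
```

Emit:
{"name": "servo_tool", "arguments": {"steps": [{"x":0,"y":-55,"z":0,"yaw":0},{"x":0,"y":-110,"z":0,"yaw":0},{"x":0,"y":-120,"z":0,"yaw":0},{"x":0,"y":-120,"z":0,"yaw":0}]}}

```text
time: 2.3
ee_pos: [0.4855, -0.2356, 0.3303]
tcp_rot: [-179.8, -0.0, 90.1]
wrist_force: [-0.3, -0.2, 1.0]
opening: 0.0853
```

Run:
```python
from seg import *
s=shot('wrist','w2');P,ok,hsv=report(s);print(s['o']['ee_pos'],s['o']['time'])
np.save('w2.npy',P)
```

```text
blue [222.8 144.3] 410 [ 0.4449 -0.2086  0.0812] ztop 0.0826
blue [210.1 335.2] 131 [ 0.403  -0.5744  0.0096] ztop 0.0112
blue [232.5 337.2] 78 [ 0.4458 -0.5802  0.0096] ztop 0.0115
[ 0.48547971 -0.23564887  0.33034025] 2.3
```

View pics/w2.png

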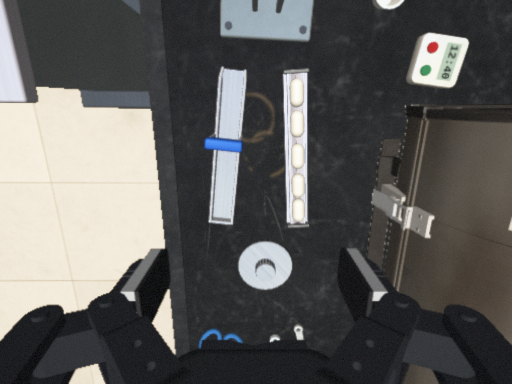

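```bash
cat >> seg.py <<'E'
def cyls(s,P,ok,hsv,zmin=.008,zmax=.05):
    im=s['im'].astype(int)
    m=(im.min(2)>225)&((im[...,0]-im[...,2])>3)&ok&(P[...,2]>zmin)&(P[...,2]<zmax)&(P[...,0]>.38)&(P[...,0]<.62)&(P[...,1]<-.08)&(P[...,1]>-.5)
    out=[]
    for mm,c,st in comps(m,25):
        p=P[mm];(cu,cv),wh,a=cv2.minAreaRect(np.argwhere(mm)[:,::-1].astype(np.float32))
        out.append((cu,cv));print('cyl px',round(cu,1),round(cv,1),[round(q,1) for q in wh],st[4],'plane.018',plane(s,[[cu,cv]],.02)[0].round(4),'zmax',np.percentile(p[:,2],90).round(4))
    return out
def fitrect(p):
    (c,wh,a)=cv2.minAreaRect(p.astype(np.float32)*1000)
    return np.round(c,1),np.round(wh,1),round(a,2)
E
python3 - <<'E'
from seg import *
s=shot('wrist');P,ok,hsv=report(s)
cyls(s,P,ok,hsv)
x,y,z=P[...,0],P[...,1],P[...,2]
im=s['im'].astype(int)
V=im.min(2)
m=(V>100)&(x>.40)&(x<.50)&(y<-.08)&(y>-.37)&(z<.03)&ok
for mm,c,st in comps(m,300):
    print('chute',c,st,'fit',fitrect(P[mm][:,:2]))
    q=P[mm];w=q[q[:,2]>.013];print('walls',len(w),fitrect(w[:,:2]),np.percentile(w[:,2],[5,50,95]))
    f=q[q[:,2]<.008];print('floor',len(f),fitrect(f[:,:2]),np.median(f[:,2]))
m=(V>90)&(x>.43)&(x<.58)&(y<-.36)&(y>-.48)&(z>.01)&(z<.06)&ok
for mm,c,st in comps(m,300):
    q=P[mm];print('lid',c,st[4]);f=q[(q[:,2]<.027)];print(cv2.minEnclosingCircle(f[:,:2].astype(np.float32)*1000),np.median(f[:,2]))
    b=q[q[:,2]>.033];print('boss',cv2.minEnclosingCircle(b[:,:2].astype(np.float32)*1000),np.median(b[:,2]))
m=(V>90)&(x>.51)&(x<.60)&(y<-.08)&(y>-.37)&(z<.05)&ok
for mm,c,st in comps(m,300): print('rail',fitrect(P[mm][:,:2]))
E
```

```text
blue [222.6 144.8] 409 [ 0.445  -0.2091  0.0812] ztop 0.0827
blue [209.8 335.3] 126 [ 0.4034 -0.5742  0.0096] ztop 0.0111
blue [232.3 337.1] 74 [ 0.4446 -0.5796  0.0095] ztop 0.0111
cyl px 296.0 91.5 [21.0, 8.0] 171 plane.018 [ 0.5432 -0.1427  0.02  ] zmax 0.0303
cyl px 297.0 123.0 [20.0, 8.0] 158 plane.018 [ 0.5467 -0.1855  0.02  ] zmax 0.0304
cyl px 297.0 155.5 [19.0, 8.0] 146 plane.018 [ 0.5491 -0.2328  0.02  ] zmax 0.0305
cyl px 297.5 185.5 [19.0, 7.0] 140 plane.018 [ 0.5521 -0.2795  0.02  ] zmax 0.03
cyl px 297.5 210.0 [18.0, 7.0] 122 plane.018 [ 0.5541 -0.3199  0.02  ] zmax 0.03
chute [229.92112091 103.32848988] [ 214   67   33   73 1927] fit (array([ 448.7, -160. ]), array([99.8, 42.6]), 84.49)
walls 434 (array([ 449.6, -162.2]), array([91.4, 40.6]), 84.49) [0.01459095 0.01992053 0.02168381]
floor 1449 (array([ 447.8, -160. ]), array([99.7, 41.4]), 84.92) 0.004652476432299157
chute [222.98125335 187.11515801] [ 208  150   32   76 1867] fit (array([ 434.7, -289.9]), array([127.3,  42.1]), 83.87)
walls 505 (array([ 436.8, -285.3]), array([117.7,  39. ]), 83.92) [0.01614171 0.01976946 0.02142636]
floor 1314 (array([ 432.2, -291.1]), array([124.6,  39.2]), 84.99) 0.004396184062974651
lid [264.42971888 264.7439759 ] 1992
((503.3490295410156, -421.6231994628906), 46.328495025634766) 0.019175108542559216
boss ((503.00909423828125, -420.30950927734375), 16.348007202148438) 0.03895898152445565
rail (array([ 549.5, -235.7]), array([ 36.5, 247.1]), 3.56)
```

Run:
```python
from seg import *
s=shot('top');P,ok=full(s)
for y0 in np.arange(-.38,-.06,.02):
    m=ok&(abs(P[...,1]-y0)<.01)&(P[...,2]>.03)&(P[...,0]>.565)
    print(round(y0,2),P[m][:,0].min().round(3) if m.any() else None, [P[m&(P[...,2]<zz)][:,0].min().round(3) if (m&(P[...,2]<zz)).any() else None for zz in(.1,.15,.2)])
s2=shot('side');P,ok=full(s2)
for y0 in np.arange(-.38,-.06,.04):
    m=ok&(abs(P[...,1]-y0)<.02)&(P[...,2]>.03)&(P[...,0]>.565)
    print(round(y0,2),P[m][:,0].min().round(3) if m.any() else None)
```

```text
-0.38 0.638 [None, None, np.float64(0.638)]
-0.36 0.638 [None, None, np.float64(0.638)]
-0.34 0.636 [None, None, np.float64(0.636)]
-0.32 0.637 [None, None, np.float64(0.637)]
-0.3 0.646 [None, None, None]
-0.28 0.634 [None, None, np.float64(0.634)]
-0.26 0.626 [None, np.float64(0.626), np.float64(0.626)]
-0.24 0.636 [None, np.float64(0.636), np.float64(0.636)]
-0.22 0.637 [None, None, np.float64(0.637)]
-0.2 0.637 [None, None, np.float64(0.637)]
-0.18 0.637 [None, None, np.float64(0.637)]
-0.16 0.638 [np.float64(0.677), np.float64(0.645), np.float64(0.638)]
-0.14 0.753 [None, None, None]
-0.12 0.752 [None, None, None]
-0.1 0.707 [np.float64(0.711), np.float64(0.711), np.float64(0.711)]
-0.08 0.708 [np.float64(0.723), np.float64(0.723), np.float64(0.723)]
-0.38 0.638
-0.34 0.637
-0.3 0.637
-0.26 0.627
-0.22 0.638
-0.18 0.638
-0.14 0.752
-0.1 0.706
```

Emit:
{"name": "servo_tool", "arguments": {"steps": [{"x":25,"y":-30,"z":-45,"yaw":1},{"x":50,"y":-60,"z":-90,"yaw":2},{"x":69,"y":-83,"z":-140,"yaw":3.4},{"x":69,"y":-83,"z":-190,"yaw":3.4},{"x":69,"y":-83,"z":-230,"yaw":3.4},{"x":69,"y":-83,"z":-230,"yaw":3.4}], "grip": 46, "grip_force": 40}}

```text
time: 3.25
ee_pos: [0.5535, -0.3155, 0.0979]
tcp_rot: [-179.5, -0.2, 93.7]
wrist_force: [-0.0, 0.4, -0.1]
opening: 0.0458
```

Run:
```python
from h import *
shot('wrist','w3')
```

```text
(no output)
```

View pics/w3.png

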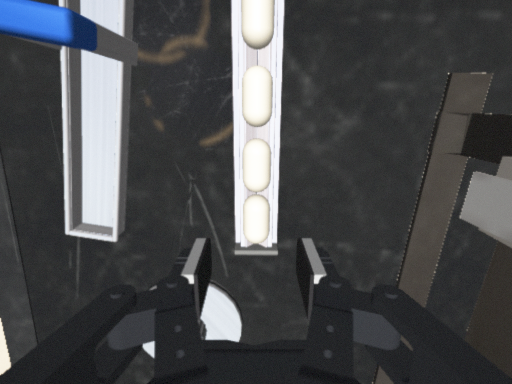

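```bash
cat >> seg.py <<'E'
def near():
    s=shot('wrist');P,ok,hsv=report(s);cyls(s,P,ok,hsv);print(s['o']['ee_pos'].round(4),s['o']['tcp_rot'].round(1));return s,P,ok
E
python3 - <<'E'
from seg import *
s,P,ok=near()
E
```

```text
blue [36.7 18.6] 2416 [ 0.4549 -0.2117  0.0815] ztop 0.0827
cyl px 253.5 18.0 [36.0, 23.0] 547 plane.018 [ 0.5453 -0.19    0.02  ] zmax 0.0302
cyl px 254.0 91.5 [53.0, 22.0] 766 plane.018 [ 0.5484 -0.2321  0.02  ] zmax 0.0299
cyl px 253.5 162.0 [46.0, 21.0] 732 plane.018 [ 0.5512 -0.279   0.02  ] zmax 0.03
cyl px 253.0 216.5 [43.0, 20.0] 616 plane.018 [ 0.5535 -0.3204  0.02  ] zmax 0.0299
[ 0.5545 -0.3162  0.1009] [-179.7   -0.    93.7]
```

Emit:
{"name": "servo_tool", "arguments": {"steps": [{"x":-1,"y":-4,"z":-40,"yaw":0},{"x":-1,"y":-4,"z":-58,"yaw":0},{"x":-1,"y":-4,"z":-62,"yaw":0},{"x":-1,"y":-4,"z":-62,"yaw":0}]}}

```text
time: 3.85
ee_pos: [0.5548, -0.321, 0.042]
tcp_rot: [-179.9, 0.1, 93.7]
wrist_force: [0.6, 1.0, 0.8]
opening: 0.0459
```

Run:
```python
from h import *
for i in range(4):
    o=get_obs();print(o['time'],o['ee_pos'].round(4),o['q'].round(2));camera('top')
```

```text
3.85 [ 0.5548 -0.321   0.042 ] [-30.01  18.39   2.27  73.87  -0.11  56.29]
3.9 [ 0.555  -0.3211  0.0422] [-30.01  18.38   2.28  73.87  -0.11  56.29]
3.95 [ 0.555  -0.3212  0.0422] [-30.01  18.38   2.28  73.86  -0.11  56.29]
4.0 [ 0.555  -0.3211  0.0421] [-30.01  18.38   2.26  73.85  -0.11  56.29]
```

Emit:
{"name": "servo_tool", "arguments": {"steps": [{"x":-1,"y":0,"z":-5,"yaw":0},{"x":-1,"y":0,"z":-7,"yaw":0}]}}

```text
time: 4.3
ee_pos: [0.5537, -0.3211, 0.0346]
tcp_rot: [-179.9, 0.1, 93.7]
wrist_force: [-0.5, 0.9, -0.3]
opening: 0.046
```

Emit:
{"name": "servo_tool", "arguments": {"steps": [{"x":0,"y":0,"z":0,"yaw":0},{"x":0,"y":0,"z":0,"yaw":0},{"x":0,"y":0,"z":0,"yaw":0},{"x":0,"y":0,"z":0,"yaw":0}], "grip": 14}}

```text
time: 4.8
ee_pos: [0.5544, -0.3212, 0.0352]
tcp_rot: [180.0, 0.1, 93.7]
wrist_force: [5.7, -0.1, 2.8]
opening: 0.0184
```

Emit:
{"name": "servo_tool", "arguments": {"steps": [{"x":0,"y":0,"z":30,"yaw":0},{"x":0,"y":0,"z":60,"yaw":0},{"x":0,"y":0,"z":60,"yaw":0}]}}

```text
time: 5.18
ee_pos: [0.5549, -0.3218, 0.0975]
tcp_rot: [179.8, 0.2, 93.7]
wrist_force: [-0.9, -0.1, 0.2]
opening: 0.0179
```

Run:
```python
from h import *
s=shot('wrist','w4');print(s['o']['ee_pos'],s['o']['opening'])
```

```text
[ 0.55486161 -0.32181386  0.0974501 ] 0.01788564934648618
```

View pics/w4.png

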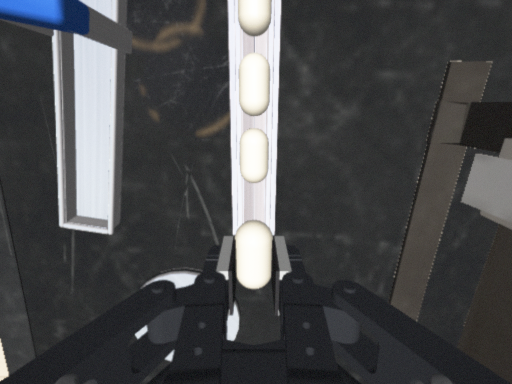

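Emit:
{"name": "servo_tool", "arguments": {"steps": [{"x":-40,"y":0,"z":0,"yaw":-5},{"x":-90,"y":0,"z":0,"yaw":-9.7},{"x":-122,"y":0,"z":0,"yaw":-9.7},{"x":-122,"y":0,"z":-25,"yaw":-9.7},{"x":-122,"y":0,"z":-45,"yaw":-9.7},{"x":-122,"y":0,"z":-52,"yaw":-9.7},{"x":-122,"y":0,"z":-52,"yaw":-9.7}]}}

```text
time: 6.1
ee_pos: [0.4318, -0.321, 0.0427]
tcp_rot: [-179.9, 0.1, 84.0]
wrist_force: [-0.5, -0.1, -0.4]
opening: 0.0183
```

Run:
```python
from h import *
s=shot('wrist','w5');print(s['o']['ee_pos'],s['o']['tcp_rot'])
shot('side','s5')
```

```text
[ 0.43176829 -0.32104467  0.04274378] [-1.79949940e+02  1.18083452e-01  8.39937575e+01]
```

View pics/w5.png

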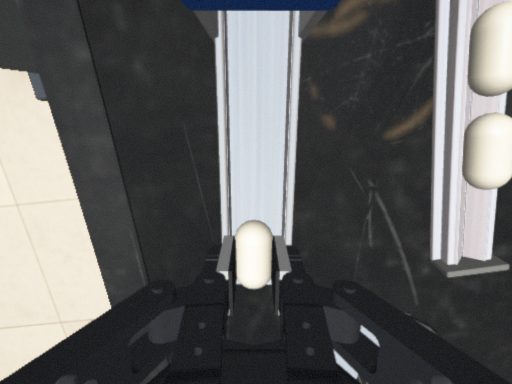

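Emit:
{"name": "servo_tool", "arguments": {"steps": [{"x":1,"y":1,"z":-3,"yaw":0},{"x":1,"y":1,"z":-3,"yaw":0},{"x":1,"y":1,"z":-3,"yaw":0}]}}

```text
time: 6.58
ee_pos: [0.4336, -0.3205, 0.0412]
tcp_rot: [179.9, 0.2, 84.0]
wrist_force: [1.1, 0.5, -0.6]
opening: 0.0182
```

Emit:
{"name": "servo_tool", "arguments": {"steps": [{"x":0,"y":0,"z":0,"yaw":0},{"x":0,"y":0,"z":0,"yaw":0},{"x":0,"y":0,"z":30,"yaw":0},{"x":0,"y":0,"z":60,"yaw":0}], "grip": 44}}

```text
time: 7.08
ee_pos: [0.4334, -0.3204, 0.1017]
tcp_rot: [180.0, 0.2, 84.0]
wrist_force: [0.6, -0.4, 0.5]
opening: 0.044
```

Run:
```python
from h import *
s=shot('wrist','w6');print(s['o']['ee_pos'],s['o']['tcp_rot'])
```

```text
[ 0.43336041 -0.32039889  0.10173026] [1.79963788e+02 1.67799181e-01 8.40021628e+01]
```

View pics/w6.png

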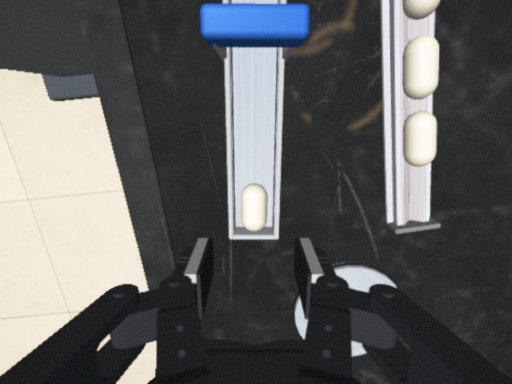

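Emit:
{"name": "servo_tool", "arguments": {"steps": [{"x":45,"y":15,"z":0,"yaw":4},{"x":90,"y":30,"z":0,"yaw":9.7},{"x":117,"y":40,"z":0,"yaw":9.7},{"x":117,"y":40,"z":-30,"yaw":9.7},{"x":117,"y":40,"z":-58,"yaw":9.7},{"x":117,"y":40,"z":-65,"yaw":9.7},{"x":117,"y":40,"z":-65,"yaw":9.7}]}}

```text
time: 8.0
ee_pos: [0.5517, -0.2814, 0.0415]
tcp_rot: [179.7, 0.3, 93.7]
wrist_force: [-0.4, -0.6, 0.8]
opening: 0.0439
```

Emit:
{"name": "servo_tool", "arguments": {"steps": [{"x":0,"y":1,"z":-4,"yaw":0},{"x":0,"y":1,"z":-5,"yaw":0}]}}

```text
time: 8.25
ee_pos: [0.552, -0.2806, 0.0372]
tcp_rot: [179.6, 0.4, 93.7]
wrist_force: [0.5, 0.3, 0.7]
opening: 0.0442
```

Emit:
{"name": "servo_tool", "arguments": {"steps": [{"x":0,"y":0,"z":0,"yaw":0},{"x":0,"y":0,"z":0,"yaw":0},{"x":0,"y":0,"z":0,"yaw":0},{"x":0,"y":0,"z":0,"yaw":0}], "grip": 14}}

```text
time: 8.75
ee_pos: [0.5524, -0.2808, 0.0379]
tcp_rot: [179.6, 0.4, 93.7]
wrist_force: [1.4, 0.4, 5.9]
opening: 0.0184
```

Emit:
{"name": "servo_tool", "arguments": {"steps": [{"x":0,"y":0,"z":30,"yaw":0},{"x":-20,"y":0,"z":50,"yaw":-3},{"x":-70,"y":0,"z":50,"yaw":-8},{"x":-115,"y":-1,"z":50,"yaw":-9.7},{"x":-115,"y":-1,"z":30,"yaw":-9.7},{"x":-115,"y":-1,"z":8,"yaw":-9.7},{"x":-115,"y":-1,"z":0,"yaw":-9.7},{"x":-115,"y":-1,"z":0,"yaw":-9.7}]}}

```text
time: 9.75
ee_pos: [0.4369, -0.2817, 0.0392]
tcp_rot: [179.6, 0.4, 84.0]
wrist_force: [-5.7, 3.0, 12.0]
opening: 0.0182
```

Emit:
{"name": "servo_tool", "arguments": {"steps": [{"x":0,"y":0,"z":2,"yaw":0},{"x":0,"y":0,"z":2,"yaw":0}]}}

```text
time: 10.0
ee_pos: [0.437, -0.2817, 0.0414]
tcp_rot: [179.6, 0.4, 84.0]
wrist_force: [-0.4, -0.0, 0.4]
opening: 0.0181
```

Emit:
{"name": "servo_tool", "arguments": {"steps": [{"x":0,"y":0,"z":0,"yaw":0},{"x":0,"y":0,"z":0,"yaw":0},{"x":0,"y":0,"z":30,"yaw":0},{"x":0,"y":0,"z":60,"yaw":0}], "grip": 44}}

```text
time: 10.5
ee_pos: [0.4368, -0.2815, 0.1017]
tcp_rot: [179.7, 0.4, 84.0]
wrist_force: [-0.4, -1.0, 0.9]
opening: 0.0444
```

```bash
python3 - <<'E'
from seg import *
near()
E
python3 -c "
from h import *
shot('wrist','w7')"
```

```text
blue [256.1 114.3] 2805 [ 0.445  -0.2102  0.0814] ztop 0.0826
cyl px 415.0 49.0 [52.0, 20.0] 943 plane.018 [ 0.5492 -0.1843  0.02  ] zmax 0.0305
cyl px 414.5 127.5 [45.0, 19.0] 779 plane.018 [ 0.5524 -0.2331  0.02  ] zmax 0.0302
cyl px 252.0 207.5 [39.0, 16.0] 564 plane.018 [ 0.4358 -0.2794  0.02  ] zmax 0.0248
cyl px 253.5 254.5 [35.0, 15.0] 499 plane.018 [ 0.4328 -0.3188  0.02  ] zmax 0.0247
[ 0.4368 -0.2815  0.1017] [179.7   0.4  84. ]
```

View pics/w7.png

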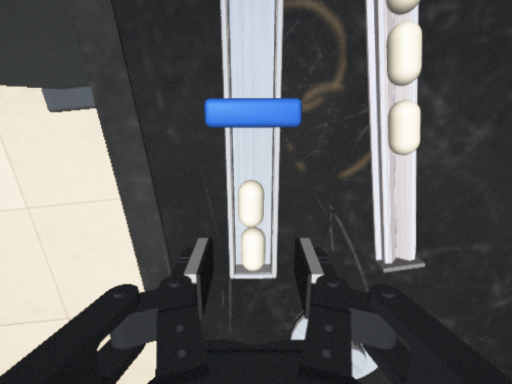

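Emit:
{"name": "servo_tool", "arguments": {"steps": [{"x":40,"y":15,"z":0,"yaw":4},{"x":85,"y":35,"z":0,"yaw":9.7},{"x":112,"y":49,"z":0,"yaw":9.7},{"x":112,"y":49,"z":-30,"yaw":9.7},{"x":112,"y":49,"z":-60,"yaw":9.7},{"x":112,"y":49,"z":-67,"yaw":9.7},{"x":112,"y":49,"z":-67,"yaw":9.7}]}}

```text
time: 11.48
ee_pos: [0.5501, -0.2335, 0.0376]
tcp_rot: [179.4, 0.5, 93.7]
wrist_force: [0.1, 0.9, 1.0]
opening: 0.044
```

Emit:
{"name": "servo_tool", "arguments": {"steps": [{"x":0,"y":0,"z":-1.5,"yaw":0},{"x":0,"y":0,"z":-1.5,"yaw":0}]}}

```text
time: 11.72
ee_pos: [0.5506, -0.2338, 0.0371]
tcp_rot: [179.3, 0.6, 93.7]
wrist_force: [-0.1, -0.0, -0.9]
opening: 0.0438
```

Emit:
{"name": "servo_tool", "arguments": {"steps": [{"x":0,"y":0,"z":0,"yaw":0},{"x":0,"y":0,"z":0,"yaw":0},{"x":0,"y":0,"z":0,"yaw":0},{"x":0,"y":0,"z":0,"yaw":0}], "grip": 14}}

```text
time: 12.22
ee_pos: [0.5497, -0.2341, 0.0379]
tcp_rot: [179.4, 0.6, 93.6]
wrist_force: [-6.9, 0.3, 7.3]
opening: 0.0176
```

Emit:
{"name": "servo_tool", "arguments": {"steps": [{"x":0,"y":-4,"z":30,"yaw":0},{"x":-20,"y":-10,"z":50,"yaw":-3},{"x":-70,"y":-14,"z":50,"yaw":-8},{"x":-108,"y":-14,"z":50,"yaw":-9.7},{"x":-108,"y":-14,"z":30,"yaw":-9.7},{"x":-108,"y":-10,"z":10,"yaw":-9.7},{"x":-108,"y":-7,"z":3,"yaw":-9.7},{"x":-108,"y":-7,"z":3,"yaw":-9.7}]}}

```text
time: 13.22
ee_pos: [0.4417, -0.2409, 0.0409]
tcp_rot: [179.4, 0.6, 84.0]
wrist_force: [-0.4, 0.6, 0.5]
opening: 0.0183
```

Run:
```python
from h import *
s=shot('wrist','w8');print(s['o']['ee_pos'],s['o']['tcp_rot'])
```

```text
[ 0.44170154 -0.24087012  0.04088459] [179.42267306   0.57408264  83.96752854]
```

View pics/w8.png

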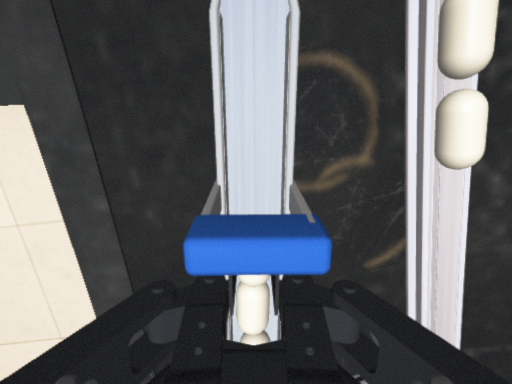

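Emit:
{"name": "servo_tool", "arguments": {"steps": [{"x":0,"y":0,"z":0,"yaw":0},{"x":0,"y":0,"z":0,"yaw":0},{"x":0,"y":-2,"z":30,"yaw":0},{"x":0,"y":-2,"z":60,"yaw":0}], "grip": 44}}

```text
time: 13.78
ee_pos: [0.4419, -0.2432, 0.1022]
tcp_rot: [179.4, 0.6, 84.0]
wrist_force: [0.7, -0.2, -1.2]
opening: 0.044
```

Run:
```python
from h import *
s=shot('wrist','w9');print(s['o']['ee_pos'],s['o']['tcp_rot'])
```

```text
[ 0.44189804 -0.24318499  0.10222622] [179.39552892   0.58921896  83.95857157]
```

View pics/w9.png

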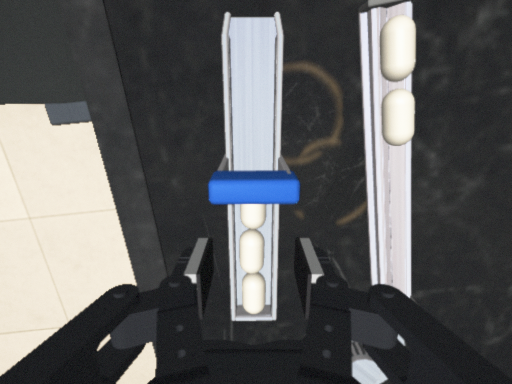

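Emit:
{"name": "servo_tool", "arguments": {"steps": [{"x":30,"y":5,"z":20,"yaw":4},{"x":75,"y":25,"z":20,"yaw":9.7},{"x":103,"y":54,"z":10,"yaw":9.7},{"x":103,"y":54,"z":-30,"yaw":9.7},{"x":103,"y":54,"z":-60,"yaw":9.7},{"x":103,"y":54,"z":-68,"yaw":9.7},{"x":103,"y":54,"z":-68,"yaw":9.7}]}}

```text
time: 14.7
ee_pos: [0.5464, -0.1901, 0.039]
tcp_rot: [179.1, 0.7, 93.6]
wrist_force: [0.2, 0.5, 0.7]
opening: 0.0439
```

Emit:
{"name": "servo_tool", "arguments": {"steps": [{"x":0,"y":0,"z":-0.5,"yaw":0},{"x":0,"y":0,"z":-0.5,"yaw":0}]}}

```text
time: 14.95
ee_pos: [0.5471, -0.1905, 0.0399]
tcp_rot: [179.0, 0.8, 93.6]
wrist_force: [-0.6, -0.3, 0.6]
opening: 0.044
```

Emit:
{"name": "servo_tool", "arguments": {"steps": [{"x":0,"y":0,"z":0,"yaw":0},{"x":0,"y":0,"z":0,"yaw":0},{"x":0,"y":0,"z":0,"yaw":0},{"x":0,"y":0,"z":0,"yaw":0}], "grip": 14}}

```text
time: 15.45
ee_pos: [0.5469, -0.1907, 0.0408]
tcp_rot: [179.0, 0.8, 93.6]
wrist_force: [-4.5, -0.7, 6.2]
opening: 0.0175
```

Emit:
{"name": "servo_tool", "arguments": {"steps": [{"x":-1,"y":0,"z":-1,"yaw":0},{"x":-1,"y":0,"z":-5,"yaw":0},{"x":-1,"y":0,"z":-5,"yaw":0}], "grip": 40}}

```text
time: 15.82
ee_pos: [0.5456, -0.1906, 0.0352]
tcp_rot: [179.0, 0.8, 93.6]
wrist_force: [0.4, -0.1, 0.3]
opening: 0.0399
```

Emit:
{"name": "servo_tool", "arguments": {"steps": [{"x":0,"y":0,"z":0,"yaw":0},{"x":0,"y":0,"z":0,"yaw":0},{"x":0,"y":0,"z":0,"yaw":0},{"x":0,"y":0,"z":0,"yaw":0}], "grip": 14}}

```text
time: 16.32
ee_pos: [0.5463, -0.1906, 0.0357]
tcp_rot: [178.9, 0.8, 93.6]
wrist_force: [4.8, -1.1, 1.6]
opening: 0.0181
```

Emit:
{"name": "servo_tool", "arguments": {"steps": [{"x":0,"y":4,"z":30,"yaw":0},{"x":-20,"y":10,"z":55,"yaw":-3},{"x":-65,"y":10,"z":55,"yaw":-8},{"x":-99.5,"y":10,"z":55,"yaw":-9.7},{"x":-99.5,"y":8,"z":30,"yaw":-9.7},{"x":-99.5,"y":5,"z":12,"yaw":-9.7},{"x":-99.5,"y":4,"z":5,"yaw":-9.7},{"x":-99.5,"y":4,"z":5,"yaw":-9.7}]}}

```text
time: 17.32
ee_pos: [0.4468, -0.1866, 0.0404]
tcp_rot: [179.0, 0.8, 83.9]
wrist_force: [-0.3, -0.2, -0.3]
opening: 0.0182
```

Run:
```python
from h import *
s=shot('wrist','w10');print(s['o']['ee_pos'],s['o']['tcp_rot'])
```

```text
[ 0.44680925 -0.18663255  0.04040083] [179.00318351   0.78006435  83.93152818]
```

View pics/w10.png

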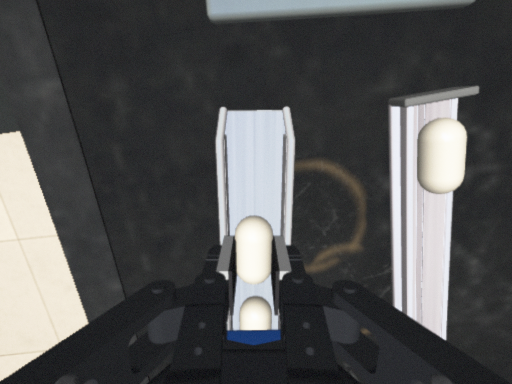

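Emit:
{"name": "servo_tool", "arguments": {"steps": [{"x":0,"y":0,"z":0,"yaw":0},{"x":0,"y":0,"z":0,"yaw":0},{"x":0,"y":2,"z":30,"yaw":0},{"x":0,"y":2,"z":60,"yaw":0}], "grip": 44}}

```text
time: 17.88
ee_pos: [0.4468, -0.1845, 0.1013]
tcp_rot: [179.0, 0.8, 83.9]
wrist_force: [0.4, -0.6, 1.3]
opening: 0.0441
```

Emit:
{"name": "servo_tool", "arguments": {"steps": [{"x":40,"y":15,"z":0,"yaw":5},{"x":75,"y":30,"z":0,"yaw":9.7},{"x":95,"y":40,"z":0,"yaw":9.7},{"x":95,"y":40,"z":-30,"yaw":9.7},{"x":95,"y":40,"z":-60,"yaw":9.7},{"x":95,"y":40,"z":-68,"yaw":9.7},{"x":95,"y":40,"z":-68,"yaw":9.7}]}}

```text
time: 18.75
ee_pos: [0.5418, -0.1445, 0.0335]
tcp_rot: [179.0, 0.8, 93.6]
wrist_force: [-0.2, 0.2, -0.1]
opening: 0.0442
```

Run:
```python
from h import *
s=shot('wrist','w11');print(s['o']['ee_pos'],s['o']['tcp_rot'])
```

```text
[ 0.541781   -0.14452491  0.03352601] [179.02479576   0.77253055  93.63810085]
```

View pics/w11.png

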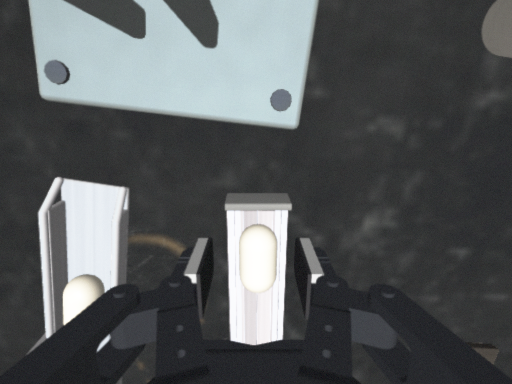

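Emit:
{"name": "servo_tool", "arguments": {"steps": [{"x":1,"y":0,"z":3,"yaw":0},{"x":1,"y":0,"z":3,"yaw":0}]}}

```text
time: 19.05
ee_pos: [0.5441, -0.1449, 0.0388]
tcp_rot: [178.8, 0.8, 93.6]
wrist_force: [-0.5, 0.1, 0.2]
opening: 0.0439
```

Emit:
{"name": "servo_tool", "arguments": {"steps": [{"x":0,"y":0,"z":0,"yaw":0},{"x":0,"y":0,"z":0,"yaw":0},{"x":0,"y":0,"z":0,"yaw":0},{"x":0,"y":0,"z":0,"yaw":0}], "grip": 14}}

```text
time: 19.55
ee_pos: [0.544, -0.1451, 0.0396]
tcp_rot: [178.8, 0.9, 93.6]
wrist_force: [-4.0, 0.6, 5.5]
opening: 0.0178
```

Emit:
{"name": "servo_tool", "arguments": {"steps": [{"x":0,"y":0,"z":-1,"yaw":0},{"x":-1,"y":0,"z":-4,"yaw":0},{"x":-1,"y":0,"z":-4,"yaw":0}], "grip": 40}}

```text
time: 19.92
ee_pos: [0.5427, -0.145, 0.035]
tcp_rot: [178.9, 0.8, 93.6]
wrist_force: [0.5, 0.3, -0.3]
opening: 0.0399
```

Emit:
{"name": "servo_tool", "arguments": {"steps": [{"x":0,"y":0,"z":0,"yaw":0},{"x":0,"y":0,"z":0,"yaw":0},{"x":0,"y":0,"z":0,"yaw":0},{"x":0,"y":0,"z":0,"yaw":0}], "grip": 14}}

```text
time: 20.42
ee_pos: [0.5435, -0.145, 0.0356]
tcp_rot: [178.8, 0.9, 93.6]
wrist_force: [4.9, 0.3, 2.6]
opening: 0.0182
```

Emit:
{"name": "servo_tool", "arguments": {"steps": [{"x":0,"y":0,"z":30,"yaw":0},{"x":-20,"y":0,"z":55,"yaw":-3},{"x":-65,"y":0,"z":55,"yaw":-8},{"x":-92.5,"y":0,"z":50,"yaw":-9.7},{"x":-92.5,"y":0,"z":30,"yaw":-9.7},{"x":-92.5,"y":0,"z":12,"yaw":-9.7},{"x":-92.5,"y":0,"z":5,"yaw":-9.7},{"x":-92.5,"y":0,"z":5,"yaw":-9.7}]}}

```text
time: 21.42
ee_pos: [0.4509, -0.1449, 0.0402]
tcp_rot: [178.8, 0.9, 83.9]
wrist_force: [1.0, -0.2, -0.8]
opening: 0.0182
```

Run:
```python
from h import *
s=shot('wrist','w12');print(s['o']['ee_pos'],s['o']['tcp_rot'])
```

```text
[ 0.45092386 -0.14494356  0.0402415 ] [178.81181843   0.86118675  83.94237508]
```

View pics/w12.png

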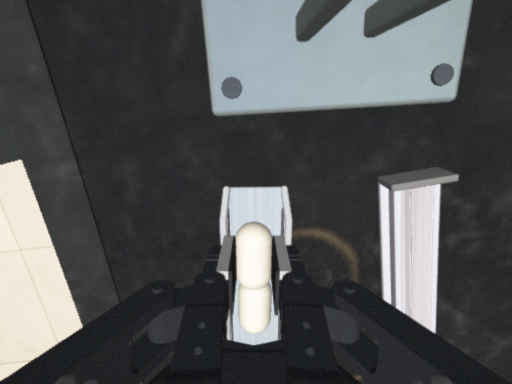

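Good; release and rise, then look at the whole chute.

Emit:
{"name": "servo_tool", "arguments": {"steps": [{"x":0,"y":0,"z":0,"yaw":0},{"x":0,"y":0,"z":0,"yaw":0},{"x":0,"y":0,"z":30,"yaw":0},{"x":0,"y":-30,"z":70,"yaw":0},{"x":0,"y":-60,"z":110,"yaw":0},{"x":-3,"y":-90,"z":130,"yaw":0},{"x":-6,"y":-120,"z":130,"yaw":0},{"x":-6,"y":-120,"z":130,"yaw":0}], "grip": 60}}

```text
time: 22.48
ee_pos: [0.4449, -0.2664, 0.1704]
tcp_rot: [178.8, 0.9, 83.8]
wrist_force: [0.2, 0.7, -0.2]
opening: 0.0599
```

Run:
```python
from seg import *
s=shot('wrist','w13');P,ok,hsv=report(s);cyls(s,P,ok,hsv);print(s['o']['ee_pos'],s['o']['tcp_rot'])
t=ok&(P[...,2]>.077)&(hsv[...,0]>95)&(hsv[...,0]<125)&(hsv[...,1]>120)&(P[...,0]>.4)&(P[...,0]<.5)
print('bar top',fitrect(P[t][:,:2]))
f=ok&(P[...,2]>.05)&(P[...,2]<.3)&(P[...,1]>-.1)
```

```text
blue [243.5 131.2] 1288 [ 0.4451 -0.2096  0.0813] ztop 0.0826
cyl px 240.5 41.5 [39.0, 13.0] 414 plane.018 [ 0.4499 -0.143   0.02  ] zmax 0.0251
cyl px 241.5 91.0 [36.0, 13.0] 427 plane.018 [ 0.4461 -0.1815  0.02  ] zmax 0.025
cyl px 243.5 158.0 [30.0, 13.0] 352 plane.018 [ 0.4409 -0.2408  0.02  ] zmax 0.0249
cyl px 243.0 196.5 [29.0, 12.0] 326 plane.018 [ 0.4358 -0.2789  0.02  ] zmax 0.0247
cyl px 244.5 233.0 [28.0, 11.0] 296 plane.018 [ 0.4327 -0.3185  0.02  ] zmax 0.0247
[ 0.4448786  -0.26643116  0.17041595] [178.78495983   0.87419746  83.81039656]
bar top (array([ 447.2, -235.6]), array([64.5, 64.1]), 84.85)
```

View pics/w13.png

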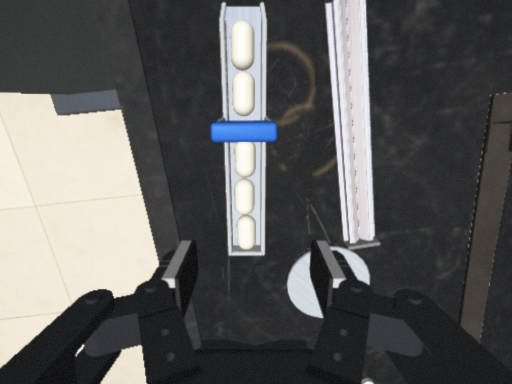

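Emit:
{"name": "servo_tool", "arguments": {"steps": [{"x":5,"y":40,"z":50,"yaw":2},{"x":15,"y":90,"z":90,"yaw":4},{"x":30,"y":140,"z":120,"yaw":6},{"x":40,"y":160,"z":130,"yaw":6},{"x":40,"y":160,"z":130,"yaw":6}], "grip": 70}}

```text
time: 23.15
ee_pos: [0.4854, -0.1033, 0.3008]
tcp_rot: [178.7, 0.8, 90.1]
wrist_force: [-0.8, 0.5, -0.4]
opening: 0.0702
```

Run:
```python
from seg import *
s=shot('wrist','w14');P,ok,hsv=report(s);print(s['o']['ee_pos'],s['o']['tcp_rot'],s['o']['time'])
x,y,z=P[...,0],P[...,1],P[...,2];im=s['im'].astype(int)
m=ok&(z>.088)&(z<.108)&(im.min(2)>225)&(x>.4)&(x<.62)&(y>-.06)&(y<.1)
for mm,c,st in comps(m,200):
    cs,_=cv2.findContours(mm.astype(np.uint8),cv2.RETR_CCOMP,cv2.CHAIN_APPROX_NONE)
    for k in cs:
        if len(k)>40:
            q=plane(s,k[:,0,:],.096)[:,:2];A=np.c_[2*q,np.ones(len(q))];sol=np.linalg.lstsq(A,(q**2).sum(1),rcond=None)[0]
            print('white contour',sol[:2].round(4),'r',np.sqrt(sol[2]+sol[0]**2+sol[1]**2).round(4))
    print('z',np.median(z[mm]))
m=ok&(z>.088)&(z<.108)&(x>.4)&(x<.62)&(y>-.06)&(y<.1)
print('flange',cv2.minEnclosingCircle(P[m][:,:2].astype(np.float32)))
k=ok&(z>.1)&(y<-.02)&(x>.45)&(x<.57); print('keeper',k.sum(),P[k].min(0),P[k].max(0),np.median(P[k],0))
k=ok&(z>.12)&(y>.06)&(x>.42)&(x<.62); print('hinge',k.sum(),P[k].min(0),P[k].max(0))
```

```text
blue [219.5 244.2] 473 [ 0.4449 -0.2059  0.0805] ztop 0.0822
[ 0.48541679 -0.10326161  0.30081272] [178.74976053   0.83892836  90.05924144] 23.15
white contour [0.5034 0.025 ] r 0.0411
white contour [0.5035 0.0253] r 0.0301
z 0.09773037006557106
flange ((0.5033730864524841, 0.014933619648218155), 0.062229324132204056)
keeper 24325 [ 0.45000049 -0.11557142  0.28678825] [ 0.5516509  -0.08146627  0.37616146] [ 0.51325074 -0.09109386  0.35760645]Traceback (most recent call last):
  File "<stdin>", line 15, in <module>
    return umr_minimum(a, axis, None, out, keepdims, initial, where)
ValueError: zero-size array to reduction operation minimum which has no identity
```

View pics/w14.png

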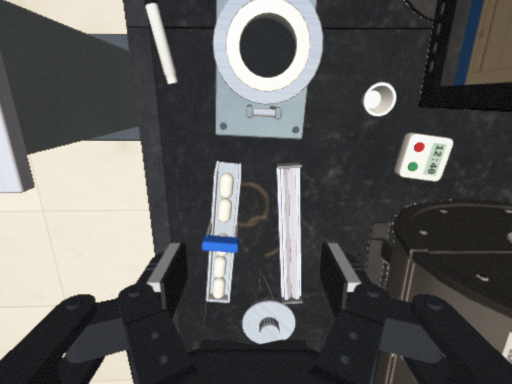

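Run:
```python
from seg import *
s=shot('wrist');P,ok=full(s)
for uv in [(262,108),(262,112),(250,112),(275,112),(262,117),(240,120)]: print(uv,P[uv[1],uv[0]].round(4),s['im'][uv[1],uv[0]])
x,y,z=P[...,0],P[...,1],P[...,2]
m=ok&(z>.006)&(z<.017)&(x>.42)&(x<.6)&(y>-.1)&(y<.0)&(s['im'].min(2)>90)
for mm,c,st in comps(m,200):print(fitrect(P[mm][:,:2]),P[mm][:,1].min())
t=shot('top');P,ok=full(t);x,y,z=P[...,0],P[...,1],P[...,2]
m=ok&(z>.12)&(y>.06)&(y<.32)&(x>.42)&(x<.62)
for mm,c,st in comps(m,8):print('clamp',P[mm].mean(0).round(3),P[mm].min(0).round(3),P[mm].max(0).round(3),st[4])
i=np.where(m.ravel())[0];q=P.reshape(-1,3)[i];a=np.polyfit(q[:,1],q[:,0],1);print('dir',a)
t=shot('side','s14');P,ok=full(t);x,y,z=P[...,0],P[...,1],P[...,2]
m=ok&(z>.11)&(y>.06)&(y<.32)&(x>.42)&(x<.62)
for mm,c,st in comps(m,8):print('clamp',P[mm].mean(0).round(3),P[mm].min(0).round(3),P[mm].max(0).round(3),st[4])
m=ok&(z>.03)&(y>-.07)&(y<-.033)&(x>.47)&(x<.56)
for mm,c,st in comps(m,8):print('keeper',P[mm].mean(0).round(3),P[mm].min(0).round(3),P[mm].max(0).round(3),st[4])
```

```text
(262, 108) [ 0.4978 -0.0356  0.0933] [198 199 203]
(262, 112) [ 0.4978 -0.0396  0.095 ] [204 208 213]
(250, 112) [ 0.4848 -0.0395  0.099 ] [160 175 180]
(275, 112) [ 0.5118 -0.0396  0.0959] [198 205 216]
(262, 117) [ 0.502  -0.0499  0.0104] [164 183 188]
(240, 120) [ 0.4718 -0.0539  0.0108] [163 180 188]
(array([500.2, -39.5]), array([ 72.1, 121.6]), 87.02) -0.07721876962844854
clamp [0.508 0.156 0.209] [0.481 0.091 0.129] [0.529 0.222 0.286] 290
dir [0.0446749  0.50099482]
clamp [0.508 0.14  0.193] [0.482 0.08  0.112] [0.532 0.218 0.284] 526
keeper [ 0.5   -0.044  0.069] [ 0.48  -0.051  0.03 ] [ 0.519 -0.033  0.096] 159
```

Emit:
{"name": "servo_tool", "arguments": {"steps": [{"x":-15,"y":-40,"z":-40,"yaw":-2},{"x":-30,"y":-80,"z":-80,"yaw":-4},{"x":-41,"y":-109,"z":-130,"yaw":-6},{"x":-41,"y":-109,"z":-170,"yaw":-6},{"x":-41,"y":-109,"z":-180,"yaw":-6},{"x":-41,"y":-109,"z":-180,"yaw":-6}]}}

```text
time: 24.1
ee_pos: [0.4432, -0.2149, 0.1198]
tcp_rot: [178.9, 0.8, 83.8]
wrist_force: [-0.2, 0.2, 0.5]
opening: 0.07
```

Run:
```python
from h import *
s=shot('wrist','w15');print(s['o']['ee_pos'],s['o']['tcp_rot'])
```

```text
[ 0.4431716  -0.21487818  0.11979572] [178.90006525   0.82801574  83.80512475]
```

View pics/w15.png

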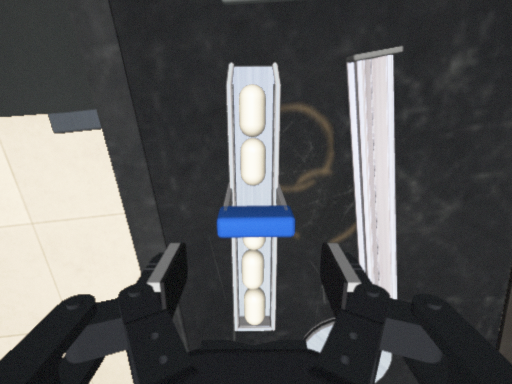

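Emit:
{"name": "servo_tool", "arguments": {"steps": [{"x":1,"y":2,"z":-25,"yaw":0.3},{"x":1,"y":2,"z":-45,"yaw":0.3},{"x":1,"y":2,"z":-50,"yaw":0.3},{"x":1,"y":2,"z":-50,"yaw":0.3}]}}

```text
time: 24.65
ee_pos: [0.4454, -0.2131, 0.072]
tcp_rot: [178.7, 0.9, 84.1]
wrist_force: [0.3, 0.3, 0.2]
opening: 0.0699
```

Run:
```python
from h import *
s=shot('wrist','w16');print(s['o']['ee_pos'],s['o']['tcp_rot'])
shot('side','s16')
```

```text
[ 0.44542598 -0.213068    0.07203428] [178.73217935   0.88671941  84.1445253 ]
```

View pics/w16.png

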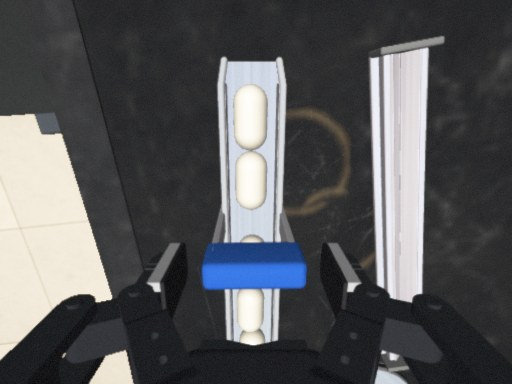

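Emit:
{"name": "servo_tool", "arguments": {"steps": [{"x":0,"y":0,"z":0,"yaw":0},{"x":0,"y":0,"z":0,"yaw":0},{"x":0,"y":0,"z":0,"yaw":0},{"x":0,"y":0,"z":0,"yaw":0},{"x":0,"y":0,"z":0,"yaw":0}], "grip": 42, "grip_force": 60}}

```text
time: 25.38
ee_pos: [0.4458, -0.2134, 0.0733]
tcp_rot: [178.6, 0.9, 84.1]
wrist_force: [-1.7, 0.2, 6.2]
opening: 0.0468
```

Emit:
{"name": "servo_tool", "arguments": {"steps": [{"x":0,"y":0,"z":5,"yaw":0},{"x":0,"y":0,"z":15,"yaw":0},{"x":0,"y":0,"z":25,"yaw":0},{"x":0,"y":0,"z":25,"yaw":0}]}}

```text
time: 25.88
ee_pos: [0.4463, -0.2136, 0.0995]
tcp_rot: [178.5, 1.0, 84.1]
wrist_force: [1.0, -0.1, -5.2]
opening: 0.0468
```

Run:
```python
from h import *
s=shot('wrist','w17');print(s['o']['ee_pos'],s['o']['tcp_rot'])
s=shot('side');cv2.imwrite('pics/s17.png',cv2.resize(s['im'][180:340,200:380,::-1],(720,640)[:2] if 0 else (675,600),interpolation=2))
```

```text
[ 0.44633011 -0.21360351  0.09945017] [178.54963683   0.95323255  84.12807042]
```

View pics/w17.png

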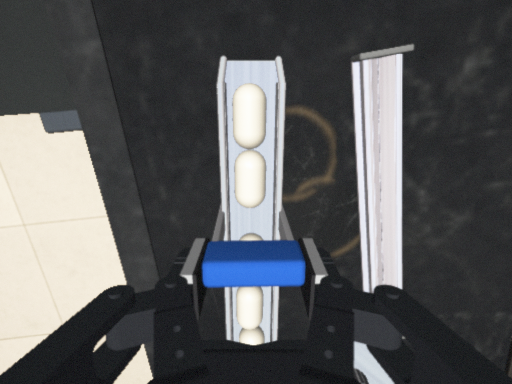

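View pics/s17.png

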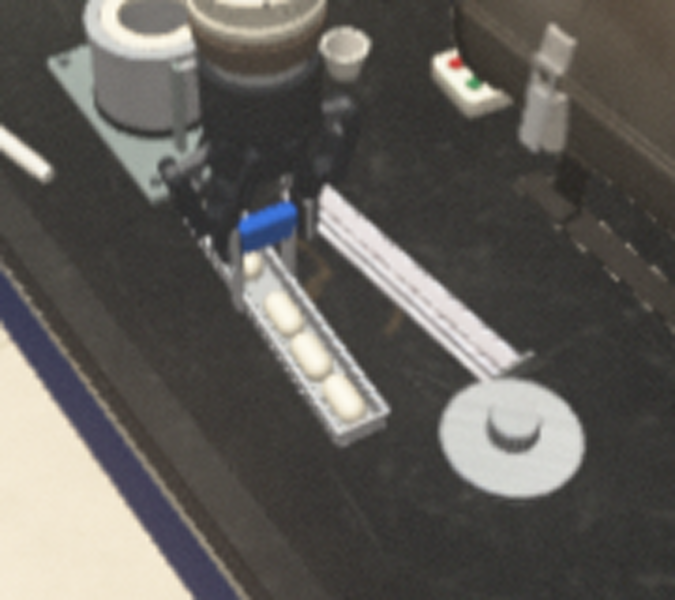

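Emit:
{"name": "servo_tool", "arguments": {"steps": [{"x":0,"y":0,"z":10,"yaw":0},{"x":0,"y":3,"z":30,"yaw":0},{"x":-4,"y":10,"z":55,"yaw":-2},{"x":-10,"y":22,"z":75,"yaw":-6},{"x":-18,"y":38,"z":88,"yaw":-12},{"x":-28,"y":56,"z":94,"yaw":-19},{"x":-38,"y":76,"z":94,"yaw":-26},{"x":-48,"y":96,"z":94,"yaw":-33},{"x":-58,"y":115,"z":94,"yaw":-40},{"x":-66,"y":130,"z":94,"yaw":-46},{"x":-72,"y":140,"z":94,"yaw":-50},{"x":-74,"y":144,"z":94,"yaw":-52}]}}

```text
time: 27.48
ee_pos: [0.3716, -0.0689, 0.193]
tcp_rot: [178.6, 0.9, 32.1]
wrist_force: [0.3, 0.9, -4.0]
opening: 0.0476
```

Emit:
{"name": "servo_tool", "arguments": {"steps": [{"x":-3,"y":6,"z":0,"yaw":-2},{"x":-8,"y":16,"z":0,"yaw":-6},{"x":-14,"y":28,"z":0,"yaw":-11},{"x":-22,"y":42,"z":0,"yaw":-16},{"x":-30,"y":56,"z":0,"yaw":-21},{"x":-36,"y":70,"z":0,"yaw":-26},{"x":-40,"y":82,"z":0,"yaw":-29},{"x":-42,"y":90,"z":0,"yaw":-31},{"x":-43,"y":94,"z":0,"yaw":-32},{"x":-43,"y":94,"z":0,"yaw":-32}]}}

```text
time: 28.72
ee_pos: [0.329, 0.0035, 0.1931]
tcp_rot: [179.5, 0.9, 1.0]
wrist_force: [-0.3, 0.0, -4.1]
opening: 0.0471
```

Run:
```python
from h import *
s=shot('wrist','w18');print(s['o']['ee_pos'],s['o']['tcp_rot'],s['o']['q'],s['o']['time'])
s=shot('side','s18')
```

```text
[0.32899784 0.00352245 0.19311286] [179.50758727   0.88710494   1.04479965] [  1.00749054 -25.53909853 -22.75001471  93.67586796  -0.49299025
 179.96269397] 28.725
```

View pics/w18.png

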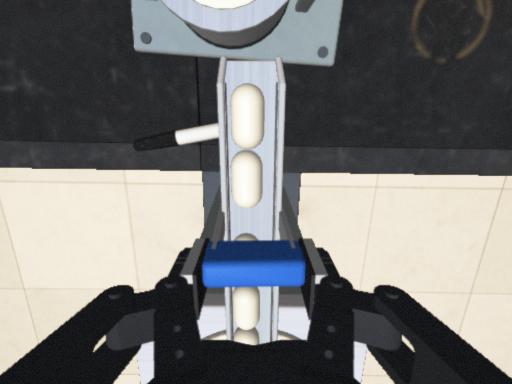

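View pics/s18.png

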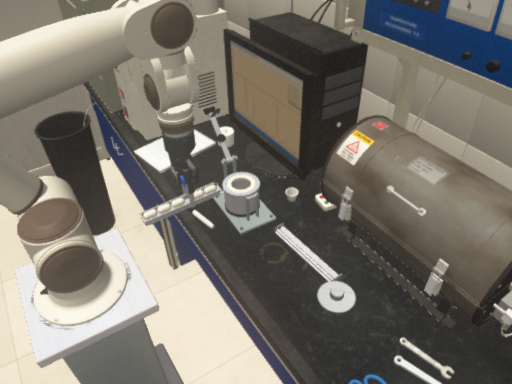

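Emit:
{"name": "servo_tool", "arguments": {"steps": [{"x":1,"y":-4,"z":-2,"yaw":2},{"x":2,"y":-10,"z":-8,"yaw":6},{"x":4,"y":-18,"z":-18,"yaw":10},{"x":6,"y":-23,"z":-28,"yaw":13},{"x":6,"y":-24,"z":-34,"yaw":14},{"x":6,"y":-24,"z":-36,"yaw":14},{"x":6,"y":-24,"z":-36,"yaw":14}]}}

```text
time: 29.7
ee_pos: [0.335, -0.0201, 0.1572]
tcp_rot: [179.5, 0.9, 15.1]
wrist_force: [-0.1, 0.8, -4.2]
opening: 0.0467
```

Run:
```python
from h import *
s=shot('wrist','w19');print(s['o']['ee_pos'],s['o']['tcp_rot'],s['o']['q'],s['o']['time'])
P,ok=full(s)
for uv in [(235,66),(252,66),(270,66),(250,220),(225,180),(278,180)]:print(uv,P[uv[1],uv[0]].round(4),s['im'][uv[1],uv[0]])
s=shot('side','s19');cv2.imwrite('pics/s19.png',cv2.resize(s['im'][100:250,110:290,::-1],(720,600),interpolation=2))
```

```text
[ 0.33504386 -0.02007581  0.15715389] [179.50827537   0.88888305  15.06749091] [ -2.84820062 -25.20780535 -26.50913292  89.39320267  -0.74131063
 162.08498722] 29.7
(235, 66) [0.4253 0.015  0.0897] [198 205 221]
(252, 66) [0.428  0.0053 0.0892] [202 208 224]
(270, 66) [ 0.4307 -0.0051  0.0898] [205 212 225]
(250, 220) [ 0.3305 -0.0194  0.0874] [202 211 222]
(225, 180) [0.3599 0.0043 0.1051] [179 178 177]
(278, 180) [ 0.3682 -0.0275  0.1041] [208 217 225]
```

View pics/w19.png

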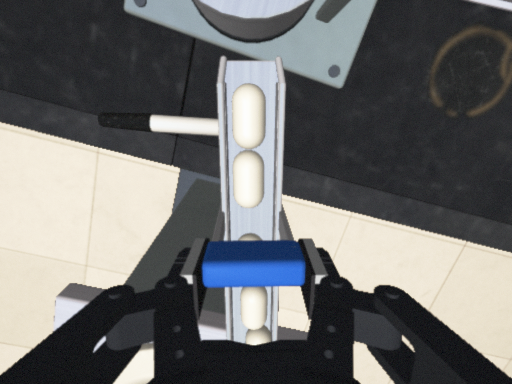

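View pics/s19.png

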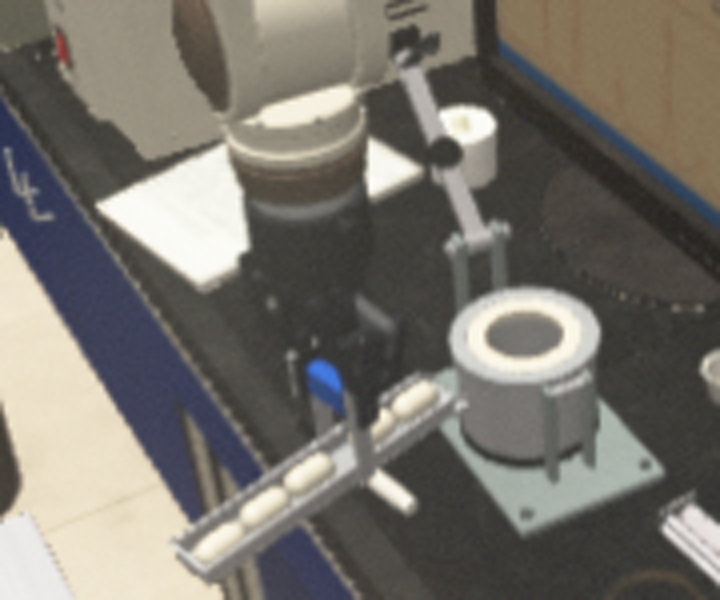

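Emit:
{"name": "servo_tool", "arguments": {"steps": [{"x":4,"y":1,"z":0,"yaw":0},{"x":9,"y":2.5,"z":0,"yaw":0},{"x":14,"y":4,"z":0,"yaw":0},{"x":19,"y":5,"z":0,"yaw":0},{"x":22,"y":6,"z":0,"yaw":0},{"x":24,"y":6.5,"z":0,"yaw":0}], "grip_force": 35}}

```text
time: 30.55
ee_pos: [0.3581, -0.0138, 0.1571]
tcp_rot: [179.5, 1.1, 15.1]
wrist_force: [-9.5, -2.7, -0.1]
opening: 0.0467
```

```bash
cat >> seg.py <<'E'
def tiltcheck(fn):
    s=shot('wrist',fn);P,ok=full(s);print(s['o']['ee_pos'].round(4),s['o']['tcp_rot'].round(1),s['o']['wrist_force'].round(1),s['o']['time'])
    yaw=np.radians(s['o']['tcp_rot'][2]);u=np.array([np.cos(yaw),np.sin(yaw)]);v=np.array([-u[1],u[0]])
    im=s['im'].astype(int)
    q=P[ok&(im.min(2)>150)&((im[...,2]-im[...,0])>8)&(im[...,2]-im[...,0]<60)]
    rel=q[:,:2]-s['o']['ee_pos'][:2];a=rel@u;b=rel@v
    m=(abs(b)<.014)&(a>-.12)&(a<.115)&(q[:,2]<s['o']['ee_pos'][2]+.04)&(q[:,2]>s['o']['ee_pos'][2]-.16)
    a,zz=a[m],q[m,2]
    for _ in range(5):
        c=np.polyfit(a,zz,1);r=zz-np.polyval(c,a);k=abs(r)<max(.0015,np.median(abs(r))*2);a,zz=a[k],zz[k]
    print('floor n',len(a),'tilt nose-down deg',-np.degrees(np.arctan(c[0])).round(2),'a max',a.max().round(4),'z at nose',np.polyval(c,a.max()).round(4))
    return s
E
python3 - <<'E'
from seg import *
tiltcheck('w20')
E
```

```text
[ 0.3581 -0.0138  0.1571] [179.5   1.1  15.1] [-9.5 -2.7 -0.1] 30.55
floor n 3898 tilt nose-down deg 0.71 a max 0.0968 z at nose 0.0872
```

View pics/w20.png

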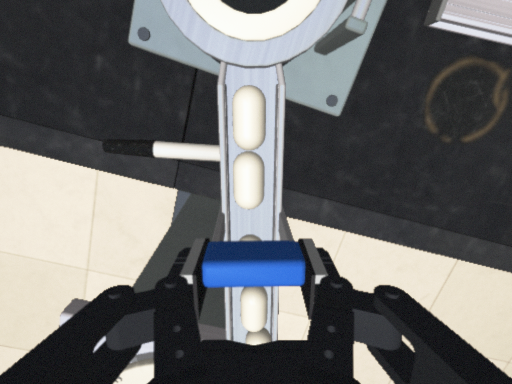

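Emit:
{"name": "servo_tool", "arguments": {"steps": [{"x":2,"y":0.5,"z":0,"yaw":0},{"x":4,"y":1,"z":0,"yaw":0},{"x":6,"y":1.5,"z":0,"yaw":0},{"x":6,"y":1.5,"z":0,"yaw":0}]}}

```text
time: 31.1
ee_pos: [0.3627, -0.0124, 0.1565]
tcp_rot: [179.5, 1.3, 15.1]
wrist_force: [-7.1, -2.5, -3.6]
opening: 0.0467
```

Run:
```python
from seg import *
tiltcheck('w21')
```

```text
[ 0.3627 -0.0124  0.1565] [179.5   1.3  15.1] [-7.1 -2.5 -3.6] 31.1
floor n 4008 tilt nose-down deg 3.83 a max 0.0925 z at nose 0.0816
```

Emit:
{"name": "servo_tool", "arguments": {"steps": [{"x":2,"y":0.5,"z":0,"yaw":0},{"x":4,"y":1,"z":0,"yaw":0},{"x":4,"y":1,"z":0,"yaw":0}]}}

```text
time: 31.52
ee_pos: [0.3653, -0.0116, 0.1559]
tcp_rot: [179.6, 1.5, 15.1]
wrist_force: [-6.8, -0.9, -4.0]
opening: 0.0468
```

Run:
```python
from seg import *
tiltcheck('w22')
```

```text
[ 0.3653 -0.0116  0.1559] [179.6   1.5  15.1] [-6.8 -0.9 -4. ] 31.525
floor n 5227 tilt nose-down deg 0.88 a max 0.1027 z at nose 0.0871
```

View pics/w22.png

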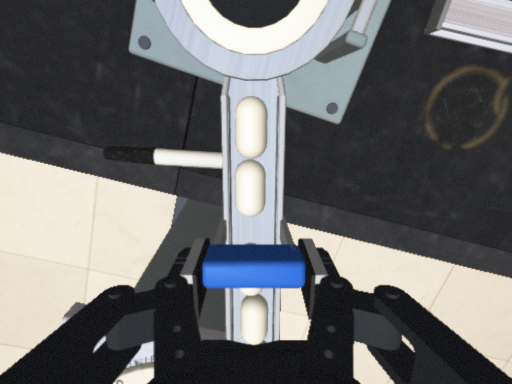

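```bash
sed -i 's/(a<.115)/(a<AMAX)/; s/def tiltcheck(fn):/def tiltcheck(fn,AMAX=.08):/' seg.py
python3 - <<'E'
from seg import *
tiltcheck('w23')
E
```

```text
[ 0.3653 -0.0116  0.1558] [179.6   1.5  15.1] [-6.4 -1.9 -4. ] 31.575
floor n 3311 tilt nose-down deg 5.7 a max 0.0799 z at nose 0.0789
```

Emit:
{"name": "servo_tool", "arguments": {"steps": [{"x":2,"y":0.5,"z":0,"yaw":0},{"x":3,"y":1,"z":0,"yaw":0},{"x":3,"y":1,"z":0,"yaw":0}]}}

```text
time: 32.0
ee_pos: [0.3668, -0.011, 0.1554]
tcp_rot: [179.6, 1.7, 15.1]
wrist_force: [-8.3, -2.4, -2.3]
opening: 0.0471
```

Emit:
{"name": "servo_tool", "arguments": {"steps": [{"x":-2,"y":-0.5,"z":0,"yaw":0},{"x":-5,"y":-1.5,"z":0,"yaw":0},{"x":-9,"y":-2.5,"z":1,"yaw":0},{"x":-13,"y":-3.5,"z":5,"yaw":0},{"x":-15,"y":-4,"z":12,"yaw":0},{"x":-15,"y":-4,"z":20,"yaw":0},{"x":-15,"y":-4,"z":28,"yaw":0},{"x":-15,"y":-4,"z":33,"yaw":0},{"x":-15,"y":-4,"z":35,"yaw":0}], "grip_force": 80}}

```text
time: 33.12
ee_pos: [0.3519, -0.015, 0.1908]
tcp_rot: [179.5, 1.7, 15.1]
wrist_force: [0.1, -0.2, -4.8]
opening: 0.0462
```

Run:
```python
from seg import *
tiltcheck('w24')
s=shot('side');cv2.imwrite('pics/s24.png',cv2.resize(s['im'][100:250,110:290,::-1],(720,600),interpolation=2))
```

```text
[ 0.3519 -0.015   0.1908] [179.5   1.7  15.1] [ 0.1 -0.2 -4.8] 33.125
floor n 3325 tilt nose-down deg 5.84 a max 0.0796 z at nose 0.1135
```

View pics/w24.png

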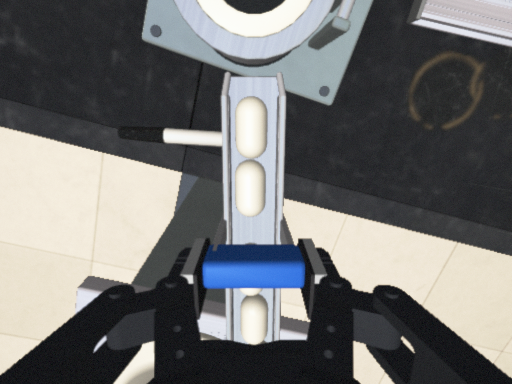

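View pics/s24.png

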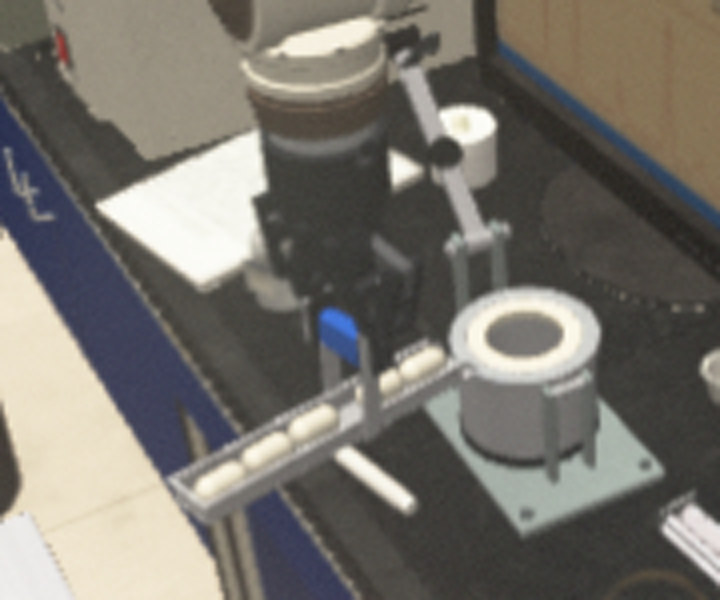

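Emit:
{"name": "servo_tool", "arguments": {"steps": [{"x":3,"y":1,"z":0,"yaw":0},{"x":10,"y":2.5,"z":0,"yaw":0},{"x":19,"y":5,"z":0,"yaw":0},{"x":29,"y":8,"z":0,"yaw":0},{"x":39,"y":10.5,"z":0,"yaw":0},{"x":49,"y":13,"z":0,"yaw":0},{"x":58,"y":15.5,"z":0,"yaw":0},{"x":65,"y":17.5,"z":0,"yaw":0},{"x":69,"y":18.5,"z":0,"yaw":0},{"x":69,"y":18.5,"z":0,"yaw":0},{"x":69,"y":18.5,"z":0,"yaw":0}]}}

```text
time: 34.6
ee_pos: [0.4207, 0.0035, 0.1906]
tcp_rot: [179.6, 1.7, 15.1]
wrist_force: [0.4, 0.3, -4.7]
opening: 0.0465
```

Run:
```python
from seg import *
tiltcheck('w25')
s=shot('side');cv2.imwrite('pics/s25.png',cv2.resize(s['im'][100:250,110:290,::-1],(720,600),interpolation=2))
```

```text
[0.4207 0.0035 0.1906] [179.6   1.7  15.1] [ 0.4  0.3 -4.7] 34.6
floor n 3318 tilt nose-down deg 5.87 a max 0.0796 z at nose 0.1132
```

View pics/w25.png

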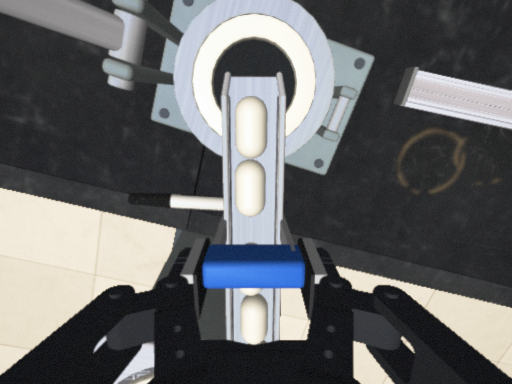

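View pics/s25.png

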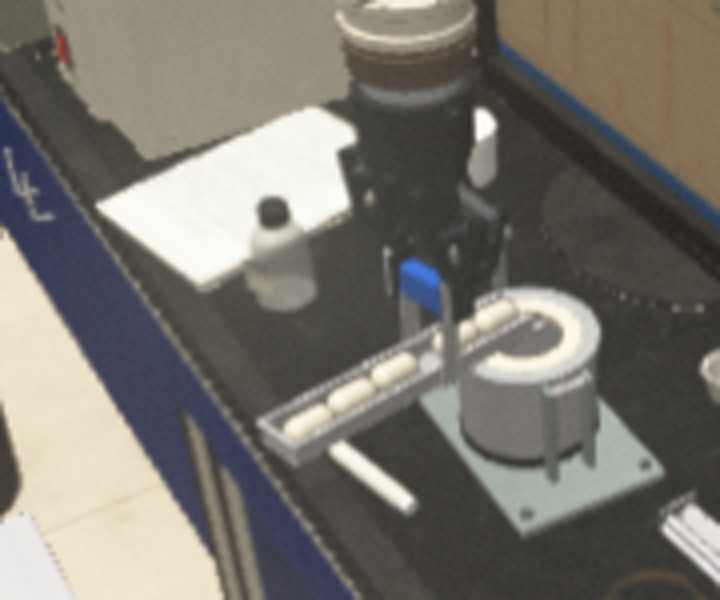

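```bash
cat >> seg.py <<'E'
def mouth(s,zr=.0965):
    P,ok=full(s);im=s['im'].astype(int)
    w=(im.min(2)>225)&ok&(abs(P[...,2]-.0975)<.006)
    n,l,st,c=cv2.connectedComponentsWithStats(w.astype(np.uint8));i=1+np.argmax(st[1:,4]);w=(l==i)
    e=cv2.morphologyEx(w.astype(np.uint8),cv2.MORPH_GRADIENT,np.ones((3,3),np.uint8))*w
    q=plane(s,np.argwhere(e>0)[:,::-1],zr)[:,:2]
    # fit both radii with common centre
    from scipy.optimize import least_squares
    f=lambda p:np.minimum(abs(np.hypot(q[:,0]-p[0],q[:,1]-p[1])-.0295),np.minimum(abs(np.hypot(q[:,0]-p[0],q[:,1]-p[1])-.0413),.004))
    r=least_squares(f,[.5035,.0252]);print('mouth',r.x.round(4),'rms',np.sqrt((r.fun**2).mean()).round(5),len(q));return r.x
E
python3 - <<'E'
from seg import *
s=tiltcheck('w26');c=mouth(s);P,ok=full(s)
o=s['o'];yaw=np.radians(o['tcp_rot'][2]);u=np.array([np.cos(yaw),np.sin(yaw)]);v=np.array([-u[1],u[0]])
for uv in [(235,78),(255,78),(275,78),(255,80),(255,82),(255,90)]:
    p=P[uv[1],uv[0]];print(uv,s['im'][uv[1],uv[0]],p.round(4),'s',((p[:2]-c)@u).round(4),'b',((p[:2]-c)@v).round(4))
print('tcp s,b',(o['ee_pos'][:2]-c)@u,(o['ee_pos'][:2]-c)@v)
E
```

```text
[0.4206 0.0035 0.1906] [179.5   1.7  15. ] [ 0.3 -0.1 -4.2] 34.7
floor n 3316 tilt nose-down deg 5.87 a max 0.0796 z at nose 0.1132
mouth [0.5039 0.025 ] rms 0.00152 866
(235, 78) [201 209 224] [0.5038 0.0373 0.1127] s 0.0031 b 0.0119
(255, 78) [200 206 222] [0.5071 0.0251 0.1125] s 0.0031 b -0.0007
(275, 78) [199 206 222] [0.5104 0.0129 0.1128] s 0.0031 b -0.0134
(255, 80) [199 208 224] [0.5059 0.0248 0.1127] s 0.0019 b -0.0007
(255, 82) [203 213 226] [0.5048 0.0245 0.1137] s 0.0007 b -0.0007
(255, 90) [201 210 225] [0.5002 0.0233 0.1133] s -0.004 b -0.0008
tcp s,b -0.08596881454162976 0.0007980081010329032
```

Emit:
{"name": "servo_tool", "arguments": {"steps": [{"x":3,"y":1,"z":0,"yaw":0},{"x":8,"y":2,"z":-1,"yaw":0},{"x":13,"y":3.5,"z":-4,"yaw":0},{"x":16,"y":4,"z":-8,"yaw":0},{"x":16,"y":4,"z":-12,"yaw":0},{"x":16,"y":4,"z":-14,"yaw":0},{"x":16,"y":4,"z":-14,"yaw":0}]}}

```text
time: 35.62
ee_pos: [0.4365, 0.0074, 0.1764]
tcp_rot: [179.6, 1.7, 15.0]
wrist_force: [-0.8, 0.7, -4.5]
opening: 0.046
```

Run:
```python
from seg import *
s=tiltcheck('w27');mouth(s)
s=shot('side');cv2.imwrite('pics/s27.png',cv2.resize(s['im'][100:250,110:290,::-1],(720,600),interpolation=2))
```

```text
[0.4365 0.0074 0.1764] [179.6   1.7  15. ] [-0.8  0.7 -4.5] 35.625
floor n 3311 tilt nose-down deg 5.89 a max 0.0796 z at nose 0.0991
mouth [0.5034 0.0248] rms 0.00148 889
```

View pics/w27.png

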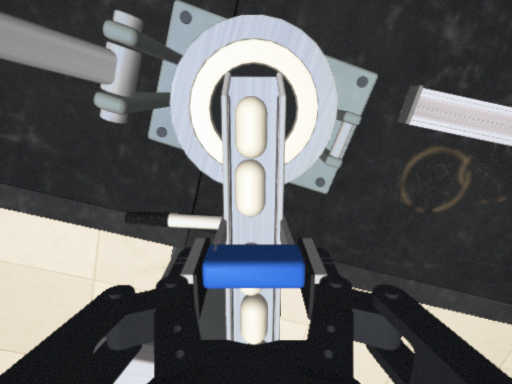

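View pics/s27.png

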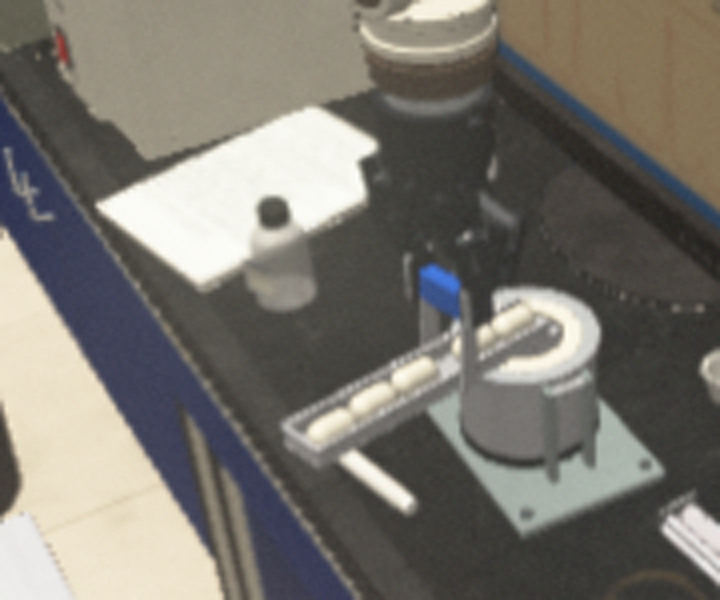

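Emit:
{"name": "servo_tool", "arguments": {"steps": [{"x":2,"y":0.5,"z":-1,"yaw":0},{"x":4,"y":1,"z":-1,"yaw":0},{"x":6,"y":1.5,"z":-0.5,"yaw":0},{"x":6,"y":1.5,"z":-0.5,"yaw":0}], "grip_force": 35}}

```text
time: 36.22
ee_pos: [0.4416, 0.0085, 0.1759]
tcp_rot: [179.5, 1.9, 15.0]
wrist_force: [-6.3, -3.9, -3.0]
opening: 0.0466
```

Run:
```python
from seg import *
s=tiltcheck('w28')
```

```text
[0.4416 0.0085 0.1759] [179.5   1.9  15. ] [-6.3 -3.9 -3. ] 36.225
floor n 3385 tilt nose-down deg 6.8 a max 0.08 z at nose 0.0971
```

View pics/w28.png

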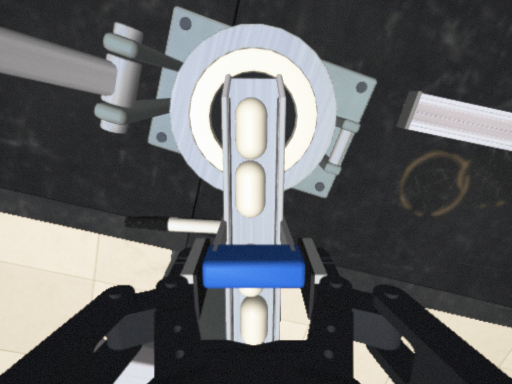

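Emit:
{"name": "servo_tool", "arguments": {"steps": [{"x":2,"y":0.5,"z":0.5,"yaw":0},{"x":4,"y":1,"z":1.5,"yaw":0},{"x":6,"y":1.5,"z":2.5,"yaw":0},{"x":6,"y":1.5,"z":2.5,"yaw":0}]}}

```text
time: 36.78
ee_pos: [0.4461, 0.0097, 0.178]
tcp_rot: [179.5, 2.1, 15.0]
wrist_force: [-8.4, -2.1, -1.7]
opening: 0.0463
```

Run:
```python
from seg import *
s=tiltcheck('w29')
```

```text
[0.4461 0.0097 0.178 ] [179.5   2.1  15. ] [-8.4 -2.1 -1.7] 36.775
floor n 3456 tilt nose-down deg 9.6 a max 0.0796 z at nose 0.0948
```

Emit:
{"name": "servo_tool", "arguments": {"steps": [{"x":2,"y":0.5,"z":1,"yaw":0},{"x":4,"y":1,"z":2,"yaw":0},{"x":6,"y":1.5,"z":3,"yaw":0},{"x":8,"y":2,"z":4,"yaw":0},{"x":8,"y":2,"z":4,"yaw":0}]}}

```text
time: 37.45
ee_pos: [0.4525, 0.0115, 0.1816]
tcp_rot: [179.6, 2.4, 15.0]
wrist_force: [-9.4, -2.7, -2.0]
opening: 0.0467
```

Run:
```python
from seg import *
s=tiltcheck('w30')
s=shot('side');cv2.imwrite('pics/s30.png',cv2.resize(s['im'][100:250,110:290,::-1],(720,600),interpolation=2))
```

```text
[0.4525 0.0115 0.1816] [179.6   2.4  15. ] [-9.4 -2.7 -2. ] 37.45
floor n 3461 tilt nose-down deg 13.49 a max 0.0773 z at nose 0.0921
```

View pics/w30.png

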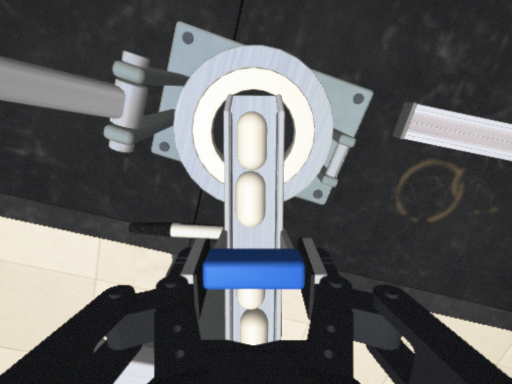

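Emit:
{"name": "servo_tool", "arguments": {"steps": [{"x":2,"y":0.5,"z":1,"yaw":0},{"x":4,"y":1,"z":1.5,"yaw":0},{"x":6,"y":1.5,"z":2,"yaw":0},{"x":8,"y":2,"z":3,"yaw":0},{"x":8,"y":2,"z":3,"yaw":0}]}}

```text
time: 38.17
ee_pos: [0.4594, 0.0133, 0.1842]
tcp_rot: [179.6, 2.6, 15.0]
wrist_force: [-7.1, -1.8, -2.5]
opening: 0.0463
```

Run:
```python
from seg import *
s=tiltcheck('w31')
s=shot('side');cv2.imwrite('pics/s31.png',cv2.resize(s['im'][100:250,110:290,::-1],(720,600),interpolation=2))
```

```text
[0.4594 0.0133 0.1842] [179.6   2.6  15. ] [-7.1 -1.8 -2.5] 38.175
floor n 2698 tilt nose-down deg 17.37 a max 0.0703 z at nose 0.0897
```

View pics/w31.png

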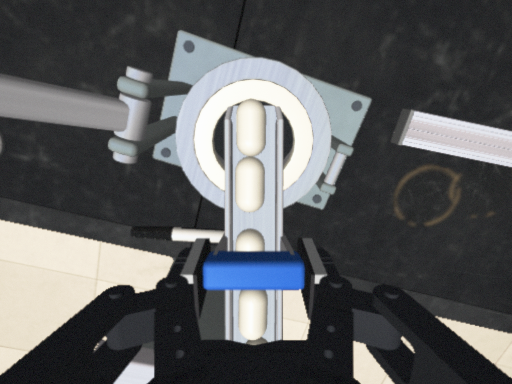

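View pics/s31.png

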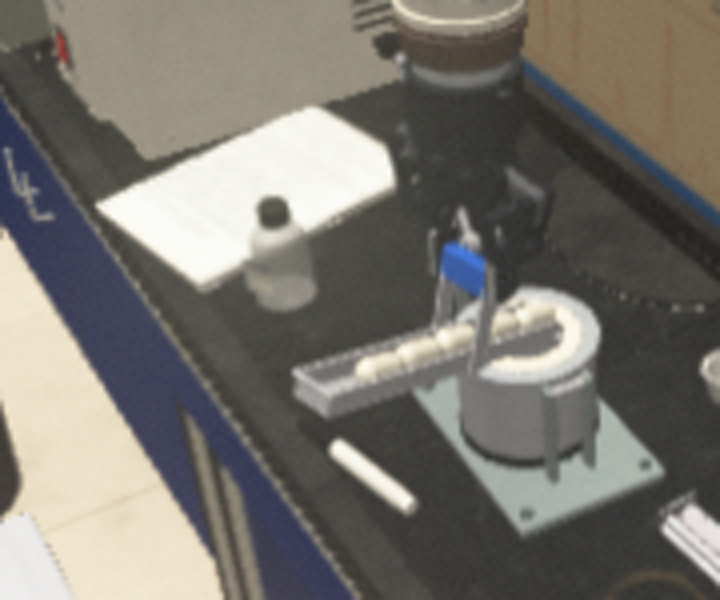

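Emit:
{"name": "servo_tool", "arguments": {"steps": [{"x":2,"y":0.5,"z":1,"yaw":0},{"x":4,"y":1,"z":1.5,"yaw":0},{"x":6,"y":1.5,"z":2,"yaw":0},{"x":8,"y":2,"z":3,"yaw":0},{"x":10,"y":2.5,"z":4,"yaw":0},{"x":10,"y":2.5,"z":4,"yaw":0}]}}

```text
time: 39.02
ee_pos: [0.4694, 0.0159, 0.1879]
tcp_rot: [179.6, 2.6, 15.0]
wrist_force: [-3.0, -0.3, -8.3]
opening: 0.0465
```

Run:
```python
from seg import *
s=tiltcheck('w32')
s=shot('side');cv2.imwrite('pics/s32.png',cv2.resize(s['im'][100:250,110:290,::-1],(720,600),interpolation=2))
```

```text
[0.4694 0.0159 0.1879] [179.6   2.6  15. ] [-3.  -0.3 -8.3] 39.025
floor n 1882 tilt nose-down deg 22.0 a max 0.0615 z at nose 0.0879
```

View pics/w32.png

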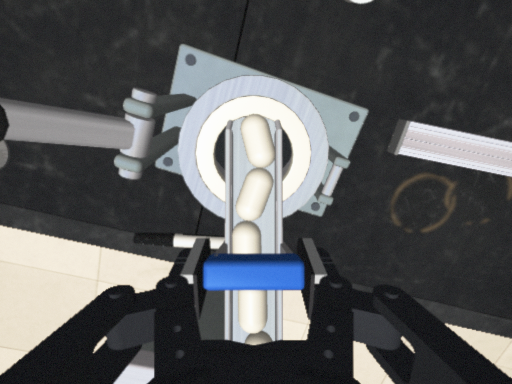

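View pics/s32.png

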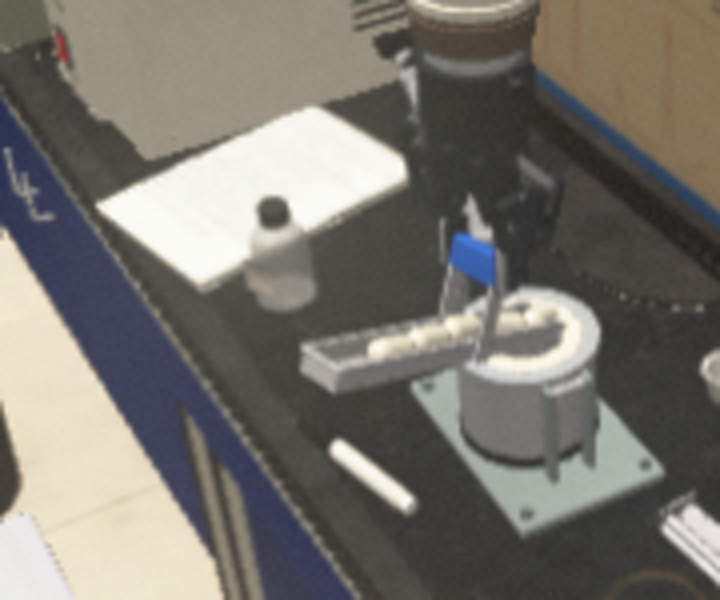

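Emit:
{"name": "servo_tool", "arguments": {"steps": [{"x":0,"y":0,"z":0,"yaw":0},{"x":0,"y":0,"z":0,"yaw":0},{"x":-6,"y":-1.5,"z":2,"yaw":0},{"x":-15,"y":-4,"z":5,"yaw":0},{"x":-25,"y":-6.5,"z":8,"yaw":0},{"x":-33,"y":-9,"z":10,"yaw":0},{"x":-36,"y":-9.5,"z":11,"yaw":0},{"x":-36,"y":-9.5,"z":11,"yaw":0}], "grip_force": 115}}

```text
time: 40.12
ee_pos: [0.4333, 0.0063, 0.1992]
tcp_rot: [179.6, 2.5, 15.0]
wrist_force: [0.7, -0.2, -2.0]
opening: 0.0457
```

Run:
```python
from seg import *
s=tiltcheck('w33')
s=shot('side');cv2.imwrite('pics/s33.png',cv2.resize(s['im'][100:250,110:290,::-1],(720,600),interpolation=2))
```

```text
[0.4333 0.0063 0.1992] [179.6   2.5  15. ] [ 0.7 -0.2 -2. ] 40.125
floor n 5491 tilt nose-down deg 21.07 a max 0.0631 z at nose 0.1
```

View pics/w33.png

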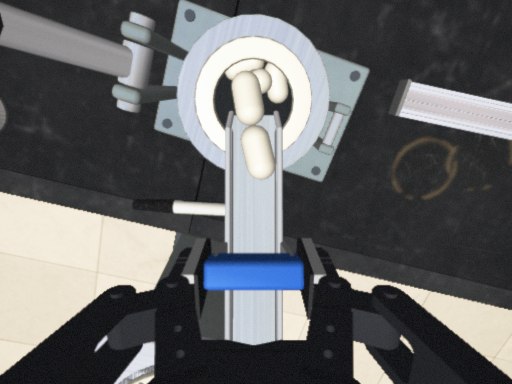

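View pics/s33.png

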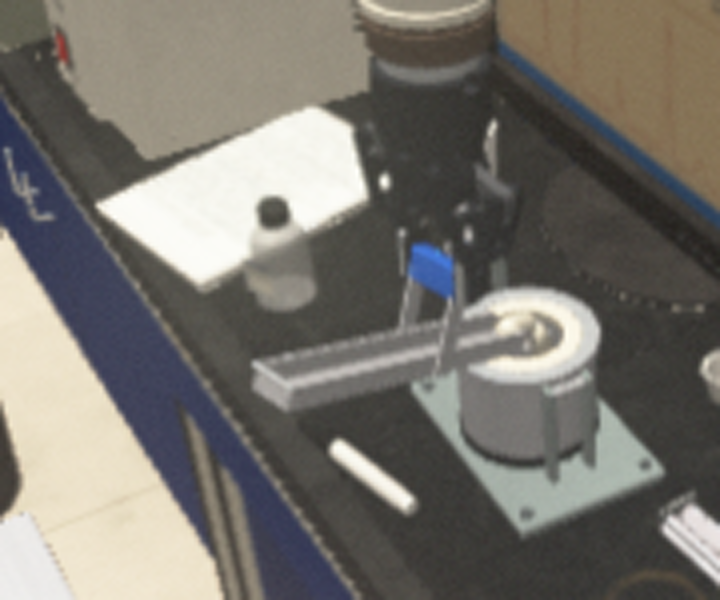

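Pouring. Wait a little and look again.

Emit:
{"name": "servo_tool", "arguments": {"steps": [{"x":-3,"y":-1,"z":1,"yaw":0},{"x":-3,"y":-1,"z":1,"yaw":0},{"x":-3,"y":-1,"z":1,"yaw":0},{"x":-3,"y":-1,"z":1,"yaw":0},{"x":-3,"y":-1,"z":1,"yaw":0},{"x":-3,"y":-1,"z":1,"yaw":0}]}}

```text
time: 40.98
ee_pos: [0.4305, 0.0054, 0.2]
tcp_rot: [179.6, 2.6, 15.0]
wrist_force: [0.0, 0.1, -2.4]
opening: 0.0459
```

Run:
```python
from seg import *
s=tiltcheck('w34')
```

```text
[0.4305 0.0054 0.2   ] [179.6   2.6  15. ] [ 0.   0.1 -2.4] 40.975
floor n 7086 tilt nose-down deg 21.04 a max 0.0638 z at nose 0.1006
```

View pics/w34.png

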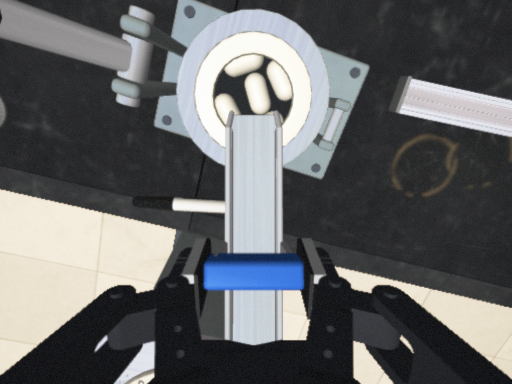

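Emit:
{"name": "servo_tool", "arguments": {"steps": [{"x":-10,"y":-3,"z":8,"yaw":0},{"x":-25,"y":-8,"z":20,"yaw":0},{"x":-40,"y":-15,"z":25,"yaw":0},{"x":-50,"y":-25,"z":25,"yaw":2},{"x":-55,"y":-35,"z":25,"yaw":6}]}}

```text
time: 41.65
ee_pos: [0.3744, -0.0302, 0.2257]
tcp_rot: [179.6, 2.5, 21.1]
wrist_force: [-0.3, -0.5, -3.1]
opening: 0.0459
```

Run:
```python
from seg import *
s=tiltcheck('w35')
s=shot('side');cv2.imwrite('pics/s35.png',cv2.resize(s['im'][100:250,110:290,::-1],(720,600),interpolation=2))
```

```text
[ 0.3744 -0.0302  0.2257] [179.6   2.5  21.1] [-0.3 -0.5 -3.1] 41.65
floor n 7114 tilt nose-down deg 20.98 a max 0.0639 z at nose 0.1263
```

View pics/w35.png

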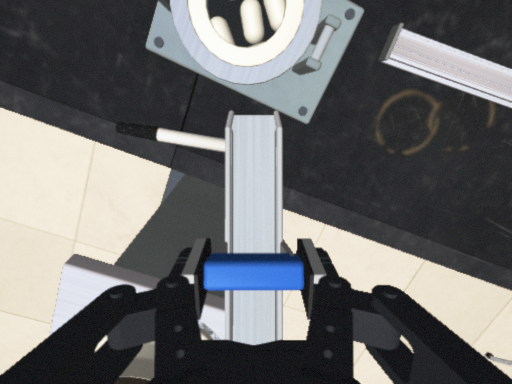

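View pics/s35.png

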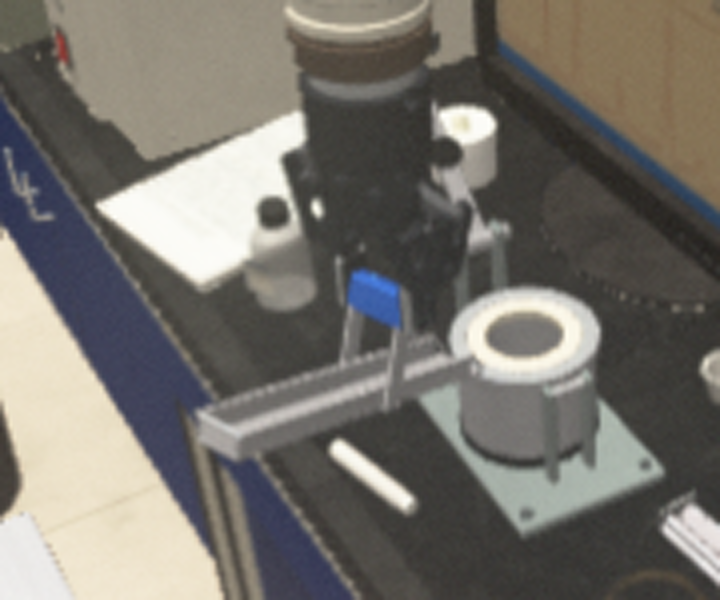

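Emit:
{"name": "servo_tool", "arguments": {"steps": [{"x":2,"y":-15,"z":0,"yaw":5},{"x":8,"y":-35,"z":0,"yaw":12},{"x":16,"y":-58,"z":0,"yaw":20},{"x":26,"y":-82,"z":0,"yaw":28},{"x":36,"y":-106,"z":0,"yaw":36},{"x":46,"y":-130,"z":0,"yaw":44},{"x":56,"y":-152,"z":-20,"yaw":52},{"x":65,"y":-170,"z":-45,"yaw":59},{"x":70,"y":-182,"z":-70,"yaw":63},{"x":71,"y":-184,"z":-95,"yaw":63},{"x":71,"y":-184,"z":-110,"yaw":63},{"x":71,"y":-184,"z":-110,"yaw":63}]}}

```text
time: 43.25
ee_pos: [0.4449, -0.2139, 0.115]
tcp_rot: [179.6, 2.5, 84.0]
wrist_force: [0.1, 0.7, -1.8]
opening: 0.0461
```

Run:
```python
from seg import *
s=tiltcheck('w36')
```

```text
[ 0.4449 -0.2139  0.115 ] [179.6   2.5  84. ] [ 0.1  0.7 -1.8] 43.25
floor n 7039 tilt nose-down deg 20.9 a max 0.0645 z at nose 0.0157
```

View pics/w36.png

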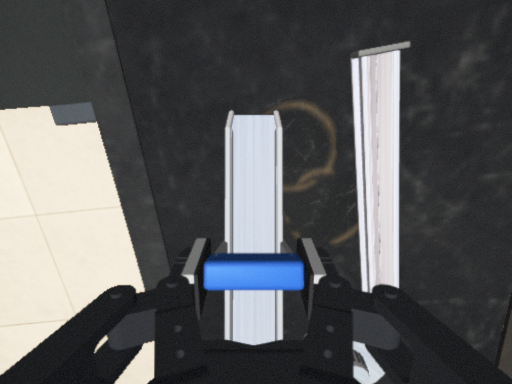

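Emit:
{"name": "servo_tool", "arguments": {"steps": [{"x":0,"y":0,"z":-6,"yaw":0},{"x":0,"y":0,"z":-12,"yaw":0},{"x":0,"y":0,"z":-17,"yaw":0},{"x":0,"y":0,"z":-22,"yaw":0},{"x":0,"y":0,"z":-27,"yaw":0},{"x":0,"y":0,"z":-32,"yaw":0}], "grip_force": 25}}

```text
time: 44.05
ee_pos: [0.4468, -0.2153, 0.086]
tcp_rot: [179.3, 2.6, 83.9]
wrist_force: [-1.0, -5.4, 9.7]
opening: 0.0459
```

Run:
```python
from seg import *
s=tiltcheck('w37')
```

```text
[ 0.4468 -0.2153  0.086 ] [179.3   2.6  83.9] [-1.  -5.4  9.7] 44.05
floor n 8068 tilt nose-down deg 7.99 a max 0.08 z at nose 0.0051
```

Emit:
{"name": "servo_tool", "arguments": {"steps": [{"x":0,"y":1,"z":-5,"yaw":0},{"x":-1,"y":1,"z":-9,"yaw":0},{"x":-1,"y":1,"z":-12,"yaw":0},{"x":-1,"y":1,"z":-13,"yaw":0}]}}

```text
time: 44.6
ee_pos: [0.4465, -0.215, 0.0739]
tcp_rot: [179.2, 2.7, 83.9]
wrist_force: [-2.0, -4.3, 10.1]
opening: 0.0456
```

Run:
```python
from seg import *
s=tiltcheck('w38')
s=shot('side');cv2.imwrite('pics/s38.png',cv2.resize(s['im'][180:340,200:380,::-1],(675,600),interpolation=2))
```

```text
[ 0.4465 -0.215   0.0739] [179.2   2.7  83.9] [-2.  -4.3 10.1] 44.6
floor n 7986 tilt nose-down deg 0.27 a max 0.0795 z at nose 0.0048
```

View pics/s38.png

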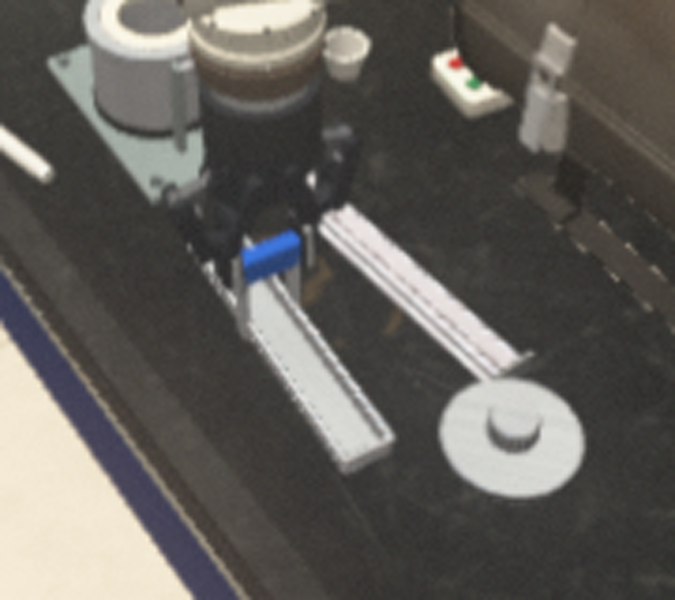

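Emit:
{"name": "servo_tool", "arguments": {"steps": [{"x":0,"y":0,"z":0,"yaw":0},{"x":0,"y":0,"z":0,"yaw":0},{"x":0,"y":0,"z":0,"yaw":0},{"x":0,"y":0,"z":20,"yaw":0},{"x":0,"y":0,"z":60,"yaw":0},{"x":0,"y":0,"z":110,"yaw":0},{"x":0,"y":30,"z":160,"yaw":2},{"x":10,"y":60,"z":200,"yaw":4},{"x":20,"y":80,"z":210,"yaw":6},{"x":20,"y":80,"z":210,"yaw":6}], "grip": 70, "grip_force": 40}}

```text
time: 45.95
ee_pos: [0.4672, -0.1341, 0.2846]
tcp_rot: [179.1, 2.7, 90.0]
wrist_force: [-0.7, -0.3, -0.5]
opening: 0.0701
```

Run:
```python
from seg import *
s=shot('wrist','w39');print(s['o']['ee_pos'],s['o']['tcp_rot'],s['o']['time'])
mouth(s);P,ok=full(s);x,y,z=P[...,0],P[...,1],P[...,2];V=s['im'].min(2)
m=(V>90)&(x>.43)&(x<.60)&(y<-.34)&(y>-.52)&(z>.01)&(z<.06)&ok
for mm,c,st in comps(m,300):
    q=P[mm];print('lid',c,st[4]);f=q[(q[:,2]<.027)];print(cv2.minEnclosingCircle(f[:,:2].astype(np.float32)*1000),np.median(f[:,2]))
    b=q[q[:,2]>.033];print('boss',cv2.minEnclosingCircle(b[:,:2].astype(np.float32)*1000),np.median(b[:,2]))
```

```text
[ 0.46719316 -0.13407044  0.28460427] [179.09542804   2.72300738  90.01672876] 45.95
mouth [0.5037 0.0255] rms 0.0014 381
lid [282.55614458 304.73831325] 2075
((528.0712280273438, -383.5716247558594), 58.55812454223633) 0.0193299054347226
boss ((517.0965576171875, -390.7156982421875), 16.508760452270508) 0.03922926282281253
```

View pics/w39.png

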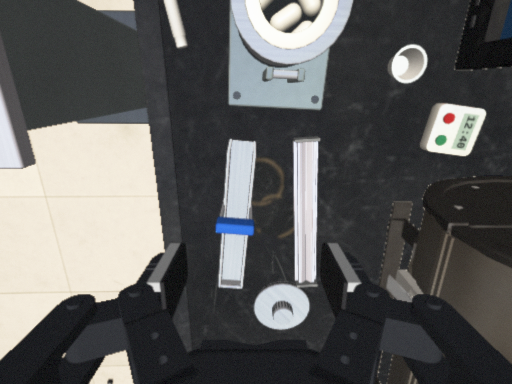

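Emit:
{"name": "servo_tool", "arguments": {"steps": [{"x":10,"y":-55,"z":-10,"yaw":0},{"x":22,"y":-112,"z":-20,"yaw":0},{"x":34,"y":-170,"z":-40,"yaw":0},{"x":44,"y":-228,"z":-60,"yaw":0},{"x":50,"y":-280,"z":-80,"yaw":0},{"x":50,"y":-290,"z":-85,"yaw":0},{"x":50,"y":-290,"z":-85,"yaw":0}], "grip": 50}}

```text
time: 46.88
ee_pos: [0.5155, -0.4253, 0.1972]
tcp_rot: [179.3, 2.6, 89.8]
wrist_force: [0.8, 0.8, 1.1]
opening: 0.0501
```

```bash
cat >> seg.py <<'E'
def lid(s,zf=.018,zb=.038,box=(.4,.62,-.5,-.3)):
    P,ok=full(s);x,y,z=P[...,0],P[...,1],P[...,2];b=box
    from scipy.optimize import least_squares
    for nm,z0,r0,zc in(('flange',zf,.046,.0195),('boss',zb,.016,.0395)):
        m=ok&(x>b[0])&(x<b[1])&(y>b[2])&(y<b[3])&(abs(z-z0-.0013)<.004)&(s['im'].min(2)>80)
        n,l,st,c=cv2.connectedComponentsWithStats(m.astype(np.uint8))
        if n<2: print('none',nm);continue
        mm=(l==1+np.argmax(st[1:,4])).astype(np.uint8)
        k=max(cv2.findContours(mm,cv2.RETR_EXTERNAL,cv2.CHAIN_APPROX_NONE)[0],key=len)[:,0,:]
        q=plane(s,k,z0)[:,:2]
        f=lambda p:np.clip(np.hypot(q[:,0]-p[0],q[:,1]-p[1])-r0,-.004,.004)
        r=least_squares(f,q.mean(0),loss='soft_l1',f_scale=.001);print(nm,r.x.round(4),'med resid',np.median(abs(r.fun)).round(5),'z',np.median(z[mm>0]).round(4),len(k))
E
python3 - <<'E'
from seg import *
s=shot('wrist','w40');print(s['o']['ee_pos'],s['o']['tcp_rot'],s['o']['time']);lid(s)
E
```

```text
[ 0.51549596 -0.4252549   0.19723026] [179.29590501   2.61722188  89.84053433] 46.875
flange [ 0.5172 -0.3908] med resid 0.0007 z 0.0196 325
boss [ 0.5172 -0.3908] med resid 0.00048 z 0.0395 98
```

View pics/w40.png

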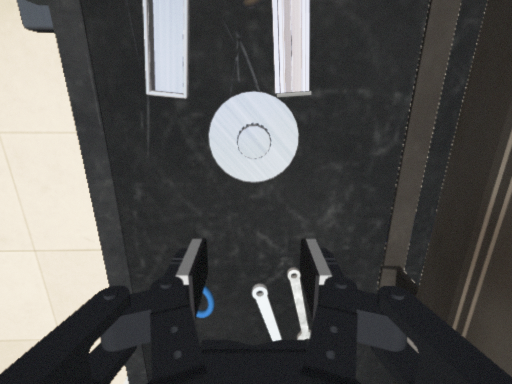

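Emit:
{"name": "servo_tool", "arguments": {"steps": [{"x":1,"y":15,"z":-40,"yaw":0},{"x":2,"y":34,"z":-85,"yaw":0},{"x":2,"y":34,"z":-120,"yaw":0},{"x":2,"y":34.5,"z":-142,"yaw":0},{"x":2,"y":34.5,"z":-152,"yaw":0},{"x":2,"y":34.5,"z":-152,"yaw":0}]}}

```text
time: 47.68
ee_pos: [0.5182, -0.3894, 0.0472]
tcp_rot: [179.2, 2.7, 89.9]
wrist_force: [-0.3, -0.7, -0.2]
opening: 0.05
```

Run:
```python
from seg import *
s=shot('wrist','w41');print(s['o']['ee_pos'],s['o']['tcp_rot'],s['o']['wrist_force'])
```

```text
[ 0.51822313 -0.38935563  0.04715399] [179.19681939   2.68297454  89.94865731] [-0.25013262 -0.69496335 -0.18960416]
```

View pics/w41.png

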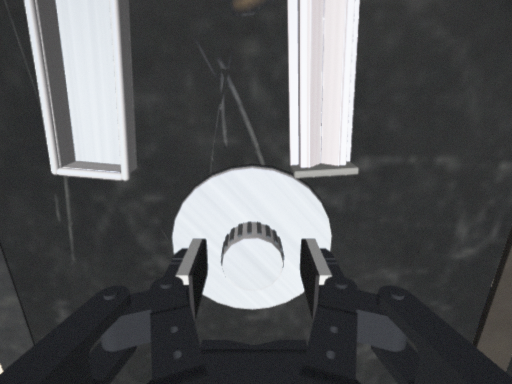

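Emit:
{"name": "servo_tool", "arguments": {"steps": [{"x":-0.5,"y":-1.5,"z":-3,"yaw":0},{"x":-0.5,"y":-1.5,"z":-3,"yaw":0}]}}

```text
time: 47.98
ee_pos: [0.5182, -0.3916, 0.0455]
tcp_rot: [179.1, 2.8, 89.9]
wrist_force: [-0.7, 0.4, 0.3]
opening: 0.05
```

Emit:
{"name": "servo_tool", "arguments": {"steps": [{"x":0,"y":0,"z":0,"yaw":0},{"x":0,"y":0,"z":0,"yaw":0},{"x":0,"y":0,"z":0,"yaw":0},{"x":0,"y":0,"z":0,"yaw":0}], "grip": 26}}

```text
time: 48.48
ee_pos: [0.5182, -0.3919, 0.0461]
tcp_rot: [179.1, 2.8, 89.9]
wrist_force: [-2.7, -1.1, 5.7]
opening: 0.0301
```

Emit:
{"name": "servo_tool", "arguments": {"steps": [{"x":0,"y":0,"z":10,"yaw":0},{"x":0,"y":0,"z":30,"yaw":0},{"x":0,"y":0,"z":60,"yaw":0},{"x":0,"y":0,"z":100,"yaw":0},{"x":0,"y":0,"z":115,"yaw":0}]}}

```text
time: 49.1
ee_pos: [0.5192, -0.3924, 0.1649]
tcp_rot: [178.9, 2.9, 89.9]
wrist_force: [-0.1, -0.4, -1.1]
opening: 0.0305
```

Run:
```python
from seg import *
s=shot('wrist','w42');print(s['o']['ee_pos'],s['o']['tcp_rot'],s['o']['wrist_force'])
P,ok=full(s)
for uv in[(253,170),(200,220),(310,220),(253,185),(190,200)]:print(uv,(P[uv[1],uv[0]]-s['o']['ee_pos']).round(4))
```

```text
[ 0.51917921 -0.39242144  0.16493427] [178.86213652   2.94336644  89.90287022] [-0.09825866 -0.38419585 -1.05112936]
(253, 170) [-0.0002  0.0429 -0.0262]
(200, 220) [-0.0293  0.0146 -0.0266]
(310, 220) [ 0.0313  0.014  -0.0268]
(253, 185) [-0.0002  0.0347 -0.0264]
(190, 200) [-0.0339  0.0263 -0.027 ]
```

View pics/w42.png

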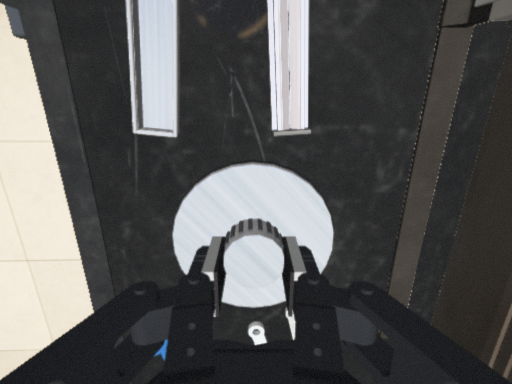

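Emit:
{"name": "servo_tool", "arguments": {"steps": [{"x":0,"y":15,"z":5,"yaw":3},{"x":-2,"y":45,"z":12,"yaw":10},{"x":-4,"y":85,"z":15,"yaw":18},{"x":-6,"y":130,"z":15,"yaw":26},{"x":-8,"y":175,"z":15,"yaw":34},{"x":-10,"y":220,"z":15,"yaw":43},{"x":-12,"y":265,"z":15,"yaw":52},{"x":-14,"y":310,"z":15,"yaw":61},{"x":-15,"y":350,"z":15,"yaw":69},{"x":-15,"y":385,"z":15,"yaw":76},{"x":-15.5,"y":410,"z":15,"yaw":80},{"x":-15.5,"y":416,"z":15,"yaw":80}]}}

```text
time: 50.65
ee_pos: [0.5027, 0.0252, 0.1794]
tcp_rot: [178.8, 2.9, 170.1]
wrist_force: [0.2, -0.8, -3.0]
opening: 0.0306
```

Run:
```python
from seg import *
for n in range(1):
    s=shot('wrist','w43');o=s['o'];print(o['ee_pos'],o['tcp_rot'],o['time'],o['q'].round(1))
zt=o['ee_pos'][2]
lid(s,zt-.028,zt-.008,(.4,.6,-.08,.12))
s=shot('side');cv2.imwrite('pics/s43.png',cv2.resize(s['im'][80:230,140:320,::-1],(720,600),interpolation=2))
```

```text
[0.50270196 0.02516479 0.17939483] [178.84850679   2.86536806 170.12531067] 50.65 [ 2.6 -5.2 -8.4 83.8  0.5 12.5]
flange [0.5013 0.0257] med resid 0.00059 z 0.1528 555
boss [0.501  0.0255] med resid 0.00032 z 0.1728 192
```

View pics/w43.png

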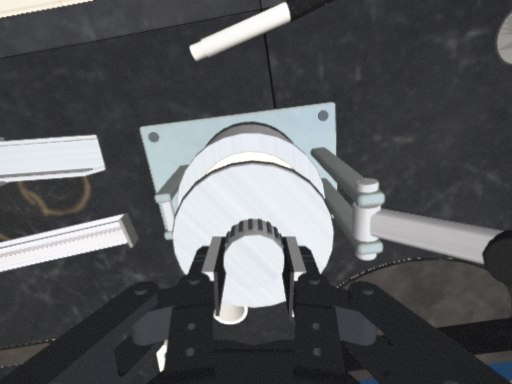

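View pics/s43.png

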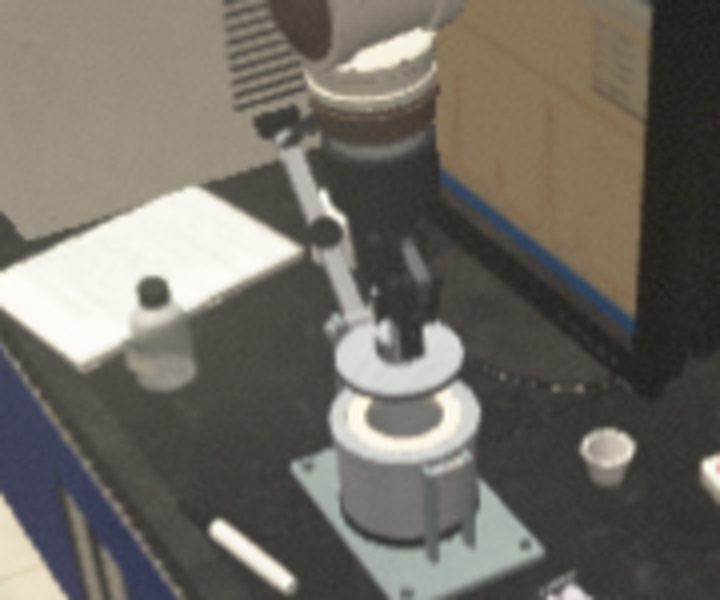

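Emit:
{"name": "servo_tool", "arguments": {"steps": [{"x":2.3,"y":0,"z":-15,"yaw":0},{"x":2.3,"y":0,"z":-30,"yaw":0},{"x":2.3,"y":0,"z":-35,"yaw":0},{"x":2.3,"y":0,"z":-35,"yaw":0}]}}

```text
time: 51.25
ee_pos: [0.5051, 0.0237, 0.1441]
tcp_rot: [178.9, 2.8, 169.9]
wrist_force: [-0.2, -0.7, -1.6]
opening: 0.0299
```

Run:
```python
from seg import *
s=shot('wrist','w44');o=s['o'];print(o['ee_pos'],o['tcp_rot'],o['time'],o['wrist_force'])
s=shot('side');cv2.imwrite('pics/s44.png',cv2.resize(s['im'][130:230,190:290,::-1],(600,600),interpolation=2))
```

```text
[0.50511604 0.02373541 0.1440801 ] [178.87003622   2.83936917 169.92634803] 51.25 [-0.22240098 -0.6936108  -1.5865669 ]
```

View pics/w44.png

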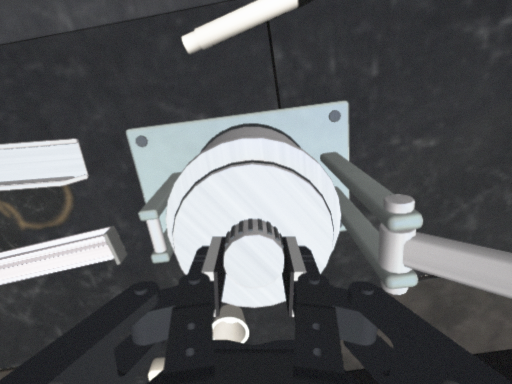

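View pics/s44.png

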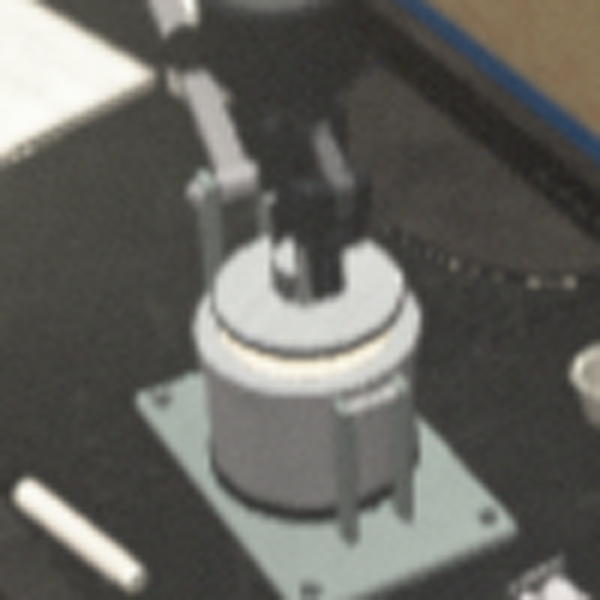

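Emit:
{"name": "servo_tool", "arguments": {"steps": [{"x":0,"y":1.3,"z":-2,"yaw":0},{"x":0,"y":1.3,"z":-5,"yaw":0},{"x":0,"y":1.3,"z":-8,"yaw":0},{"x":0,"y":1.3,"z":-9,"yaw":0}]}}

```text
time: 51.85
ee_pos: [0.5054, 0.0252, 0.1357]
tcp_rot: [178.9, 2.9, 169.9]
wrist_force: [-0.4, 0.7, -1.5]
opening: 0.0302
```

Emit:
{"name": "servo_tool", "arguments": {"steps": [{"x":0,"y":0,"z":-1.5,"yaw":0},{"x":0,"y":0,"z":-3,"yaw":0},{"x":0,"y":0,"z":-3,"yaw":0}]}}

```text
time: 52.22
ee_pos: [0.5056, 0.0253, 0.1341]
tcp_rot: [178.8, 3.0, 169.9]
wrist_force: [-3.7, 0.6, 8.0]
opening: 0.0302
```

Seated. Release and rise, then look.

Emit:
{"name": "servo_tool", "arguments": {"steps": [{"x":0,"y":0,"z":0.5,"yaw":0},{"x":0,"y":0,"z":0.5,"yaw":0},{"x":0,"y":0,"z":0.5,"yaw":0},{"x":0,"y":0,"z":25,"yaw":0},{"x":0,"y":0,"z":65,"yaw":0},{"x":-10,"y":-10,"z":110,"yaw":0},{"x":-20,"y":-20,"z":160,"yaw":0},{"x":-20,"y":-20,"z":170,"yaw":0}], "grip": 50}}

```text
time: 53.22
ee_pos: [0.4859, 0.0048, 0.3076]
tcp_rot: [178.8, 3.3, 169.9]
wrist_force: [1.0, 0.1, 0.2]
opening: 0.0502
```

Run:
```python
from seg import *
s=shot('wrist','w45');o=s['o'];print(o['ee_pos'],o['tcp_rot'],o['time'],o['wrist_force'])
lid(s,.106,.126,(.4,.6,-.08,.12))
P,ok=full(s);m=ok&(abs(P[...,2]-.1075)<.005)&(np.hypot(P[...,0]-.5036,P[...,1]-.0252)<.045)
q=P[m];A=np.c_[q[:,:2],np.ones(len(q))];c=np.linalg.lstsq(A,q[:,2],rcond=None)[0];print('lid tilt deg',np.degrees(c[:2]).round(2),'z',q[:,2].mean().round(4))
m=ok&(abs(P[...,2]-.0975)<.004)&(np.hypot(P[...,0]-.5036,P[...,1]-.0252)<.07)
q=plane(s,np.argwhere(cv2.morphologyEx(m.astype(np.uint8),cv2.MORPH_GRADIENT,np.ones((3,3),np.uint8))*m>0)[:,::-1],.0965)[:,:2]
from scipy.optimize import least_squares
r=least_squares(lambda p:np.clip(np.hypot(q[:,0]-p[0],q[:,1]-p[1])-.0555,-.003,.003),[.5036,.0252]);print('jar flange',r.x)
s=shot('side');cv2.imwrite('pics/s45.png',cv2.resize(s['im'][80:230,140:320,::-1],(720,600),interpolation=2))
```

```text
[0.48591215 0.00482121 0.30762156] [178.78752361   3.26335018 169.90727457] 53.225 [0.99169223 0.06333931 0.20505774]
flange [0.5037 0.0259] med resid 0.00041 z 0.1076 221
boss [0.504  0.0258] med resid 0.00058 z 0.1275 83
lid tilt deg [0.05 0.16] z 0.1076
jar flange [0.50261739 0.02505225]
```

View pics/w45.png

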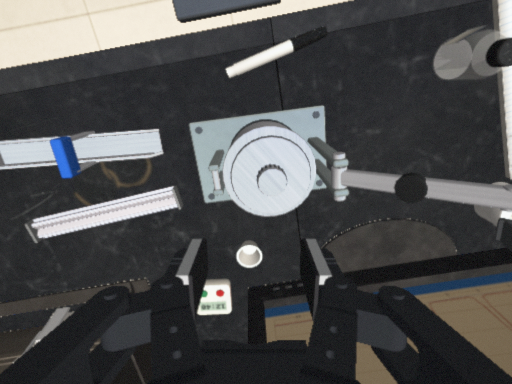

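View pics/s45.png

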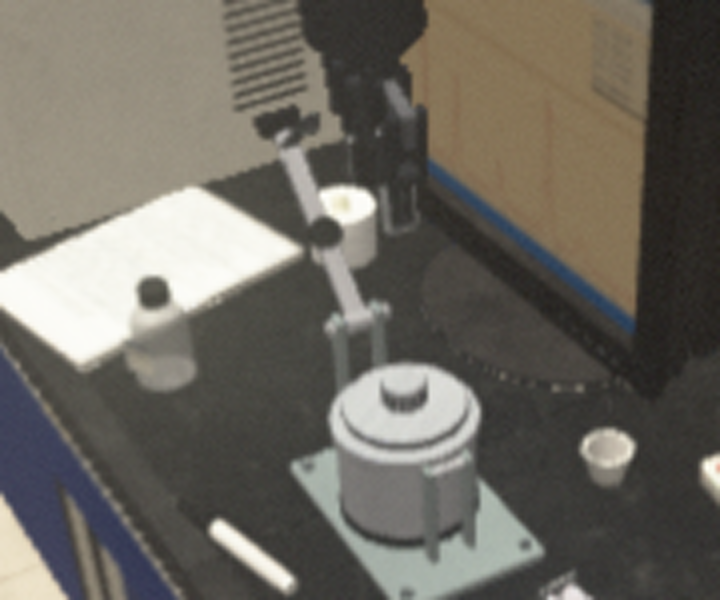

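Emit:
{"name": "servo_tool", "arguments": {"steps": [{"x":2,"y":5,"z":20,"yaw":-8},{"x":5,"y":15,"z":40,"yaw":-18},{"x":8,"y":28,"z":55,"yaw":-28},{"x":11,"y":40,"z":55,"yaw":-38},{"x":14,"y":55,"z":55,"yaw":-48},{"x":17,"y":68,"z":55,"yaw":-58},{"x":20,"y":80,"z":55,"yaw":-68},{"x":23,"y":90,"z":55,"yaw":-77},{"x":25,"y":95,"z":55,"yaw":-83},{"x":25,"y":95,"z":55,"yaw":-83}], "grip": 56}}

```text
time: 54.58
ee_pos: [0.5112, 0.1008, 0.3578]
tcp_rot: [179.0, 3.1, 87.0]
wrist_force: [-0.7, -0.5, -0.1]
opening: 0.0562
```

Run:
```python
from seg import *
s=shot('wrist','w46');o=s['o'];print(o['ee_pos'],o['tcp_rot'],o['time'],o['q'].round(1))
P,ok=full(s);x,y,z=P[...,0],P[...,1],P[...,2]
m=ok&(z>.2)&(z<.30)&(y>.15)&(y<.28)&(x>.45)&(x<.57)&(s['im'].max(2)<90)
for mm,c,st in comps(m,30):print(c.round(1),st,P[mm].mean(0).round(4),P[mm].min(0).round(4),P[mm].max(0).round(4),fitrect(P[mm][:,:2]))
```

```text
[0.51123657 0.10075045 0.35776421] [178.98804899   3.13144834  87.03203939] 54.575 [ 12.8   4.7  21.7 106.8  -3.3 105.7]
[245.8  43. ] [ 221   27   51   36 1621] [0.5129 0.2102 0.2584] [0.4956 0.1994 0.2439] [0.5299 0.221  0.2625] (array([512.8, 210.3]), array([20.7, 33.8]), 86.41)
[255.8  97.3] [255  83   3  35  44] [0.5181 0.1759 0.2526] [0.5171 0.1638 0.2239] [0.5199 0.1854 0.2725] (array([517.7, 174.7]), array([21.7,  1.9]), 83.31)
[246.5 133.8] [236 119  22  22 223] [0.5101 0.154  0.2793] [0.5029 0.1504 0.2731] [0.517  0.1626 0.2857] (array([510. , 156.6]), array([12.2, 13.9]), 88.99)
```

View pics/w46.png

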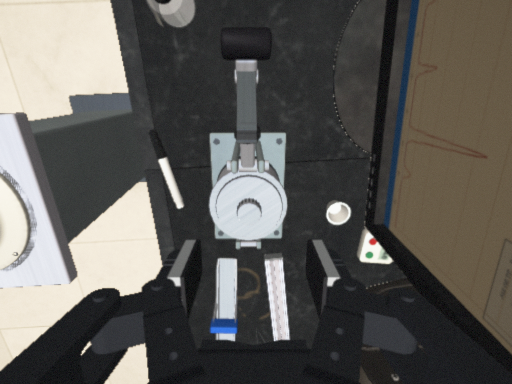

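Emit:
{"name": "servo_tool", "arguments": {"steps": [{"x":1,"y":35,"z":0,"yaw":0},{"x":1.5,"y":80,"z":0,"yaw":0},{"x":1.5,"y":108,"z":-15,"yaw":0},{"x":1.5,"y":109,"z":-50,"yaw":0},{"x":1.5,"y":109,"z":-85,"yaw":0},{"x":1.5,"y":109,"z":-103,"yaw":0},{"x":1.5,"y":109,"z":-103,"yaw":0}]}}

```text
time: 55.5
ee_pos: [0.5119, 0.209, 0.2535]
tcp_rot: [179.1, 3.2, 87.2]
wrist_force: [-0.1, 0.1, 0.5]
opening: 0.0561
```

Run:
```python
from seg import *
s=shot('wrist','w47');o=s['o'];print(o['ee_pos'],o['tcp_rot'],o['time'],o['wrist_force'].round(1))
s=shot('side');cv2.imwrite('pics/s47.png',cv2.resize(s['im'][80:230,140:320,::-1],(720,600),interpolation=2))
```

```text
[0.51191804 0.20896625 0.25347345] [179.11229198   3.20416594  87.21073728] 55.5 [-0.1  0.1  0.5]
```

View pics/w47.png

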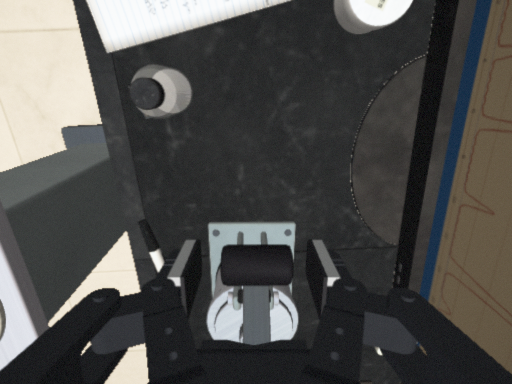

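View pics/s47.png

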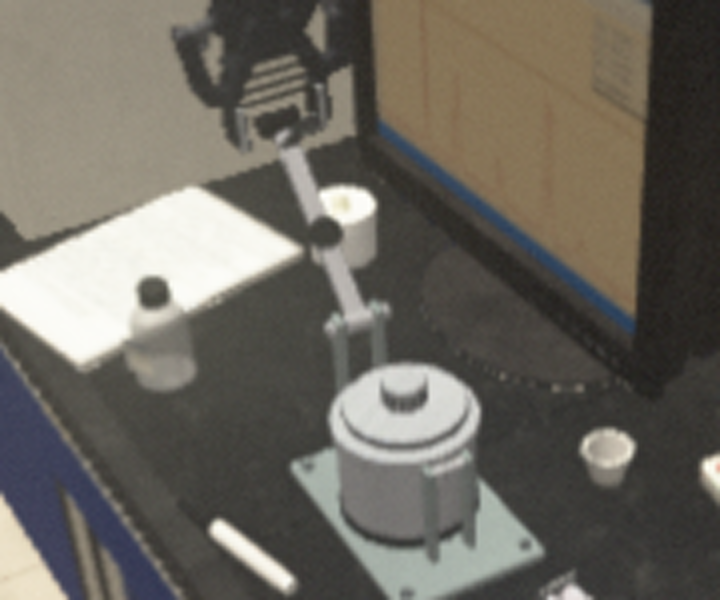

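Emit:
{"name": "servo_tool", "arguments": {"steps": [{"x":1,"y":0.5,"z":0,"yaw":0},{"x":1,"y":0.5,"z":0,"yaw":0},{"x":1,"y":0.5,"z":0,"yaw":0},{"x":1,"y":0.5,"z":0,"yaw":0}], "grip": 30, "grip_force": 25}}

```text
time: 56.1
ee_pos: [0.5133, 0.2103, 0.2567]
tcp_rot: [178.9, 3.0, 87.2]
wrist_force: [-3.9, 2.6, 2.7]
opening: 0.0335
```

Run:
```python
import numpy as np
# relative to start (theta=2.35) grip path; stand heading 87 deg
u=np.array([np.cos(np.radians(87)),np.sin(np.radians(87))])
def g(t): return np.r_[-162*np.cos(t)*u,162*np.sin(t)]
g0=g(2.35)
for t in np.arange(2.35,-.01,-.1): print(round(t,2),(g(t)-g0).round(1))
```

```text
2.35 [0. 0. 0.]
2.25 [ -0.6 -12.1  10.8]
2.15 [ -1.3 -25.1  20.3]
2.05 [ -2.  -39.1  28.5]
1.95 [ -2.8 -53.8  35.2]
1.85 [ -3.6 -69.1  40.5]
1.75 [ -4.4 -84.8  44.1]
1.65 [  -5.3 -100.9   46.2]
1.55 [  -6.1 -117.    46.7]
1.45 [  -7.  -133.2   45.6]
1.35 [  -7.8 -149.1   42.8]
1.25 [  -8.6 -164.7   38.5]
1.15 [  -9.4 -179.8   32.6]
1.05 [ -10.2 -194.2   25.3]
0.95 [ -10.9 -207.8   16.5]
0.85 [ -11.6 -220.5    6.4]
0.75 [ -12.2 -232.1   -4.8]
0.65 [ -12.7 -242.5  -17.2]
0.55 [ -13.2 -251.6  -30.6]
0.45 [ -13.6 -259.4  -44.8]
0.35 [ -13.9 -265.7  -59.7]
0.25 [ -14.2 -270.4  -75.2]
0.15 [ -14.3 -273.6  -91. ]
0.05 [ -14.4 -275.3 -107.2]
```

Emit:
{"name": "servo_tool", "arguments": {"steps": [{"x":-0.5,"y":-6,"z":5.5,"yaw":0},{"x":-1,"y":-18,"z":15.5,"yaw":0},{"x":-2,"y":-32,"z":24.5,"yaw":0},{"x":-2.5,"y":-46,"z":32,"yaw":0},{"x":-3,"y":-61,"z":38,"yaw":0},{"x":-4,"y":-77,"z":42.5,"yaw":0},{"x":-5,"y":-93,"z":45.5,"yaw":0},{"x":-5.5,"y":-109,"z":46.5,"yaw":0},{"x":-6.5,"y":-125,"z":46.5,"yaw":0},{"x":-7.5,"y":-141,"z":44.5,"yaw":0},{"x":-8,"y":-157,"z":41,"yaw":0},{"x":-8.6,"y":-164.7,"z":38.5,"yaw":0}]}}

```text
time: 57.6
ee_pos: [0.505, 0.0438, 0.2959]
tcp_rot: [178.8, 3.1, 87.1]
wrist_force: [2.2, -1.4, 7.7]
opening: 0.0336
```

Run:
```python
from seg import *
s=shot('wrist','w48');o=s['o'];print(o['ee_pos'],o['tcp_rot'],o['time'],o['wrist_force'].round(1),o['opening'])
s=shot('side');cv2.imwrite('pics/s48.png',cv2.resize(s['im'][80:230,140:320,::-1],(720,600),interpolation=2))
```

```text
[0.50495914 0.04382806 0.29593827] [178.81420942   3.08840306  87.12292305] 57.6 [ 2.2 -1.4  7.7] 0.03361128527820719
```

View pics/s48.png

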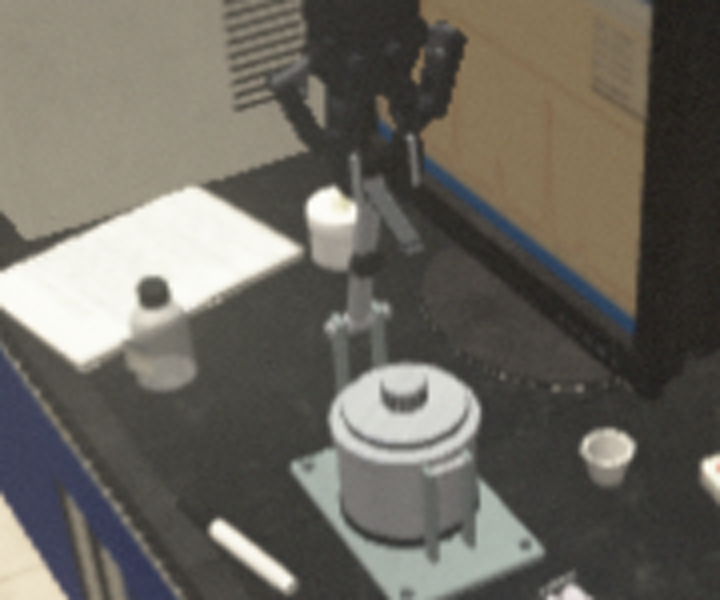

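Emit:
{"name": "servo_tool", "arguments": {"steps": [{"x":-1,"y":-8,"z":-3,"yaw":0},{"x":-1,"y":-22,"z":-9,"yaw":0},{"x":-2,"y":-36,"z":-17.5,"yaw":0},{"x":-2.5,"y":-49.5,"z":-27,"yaw":0},{"x":-3.5,"y":-61.5,"z":-37.5,"yaw":0},{"x":-4,"y":-72.5,"z":-49.5,"yaw":0},{"x":-4.5,"y":-82.5,"z":-62.5,"yaw":0},{"x":-5,"y":-91,"z":-76,"yaw":0},{"x":-5,"y":-98,"z":-90.5,"yaw":0},{"x":-5.5,"y":-103.5,"z":-106,"yaw":0},{"x":-5.5,"y":-105.7,"z":-113.7,"yaw":0},{"x":-5.5,"y":-105.7,"z":-113.7,"yaw":0}]}}

```text
time: 59.2
ee_pos: [0.4997, -0.0643, 0.1818]
tcp_rot: [178.7, 3.3, 87.0]
wrist_force: [5.5, -8.2, 3.9]
opening: 0.0332
```

Run:
```python
from seg import *
s=shot('wrist','w49');o=s['o'];print(o['ee_pos'],o['tcp_rot'],o['time'],o['wrist_force'].round(1),o['opening'])
s=shot('side');cv2.imwrite('pics/s49.png',cv2.resize(s['im'][80:230,140:320,::-1],(720,600),interpolation=2))
```

```text
[ 0.49971587 -0.06432144  0.18175215] [178.74648533   3.27806655  86.9902509 ] 59.2 [ 5.5 -8.2  3.9] 0.03319252986756605
```

View pics/s49.png

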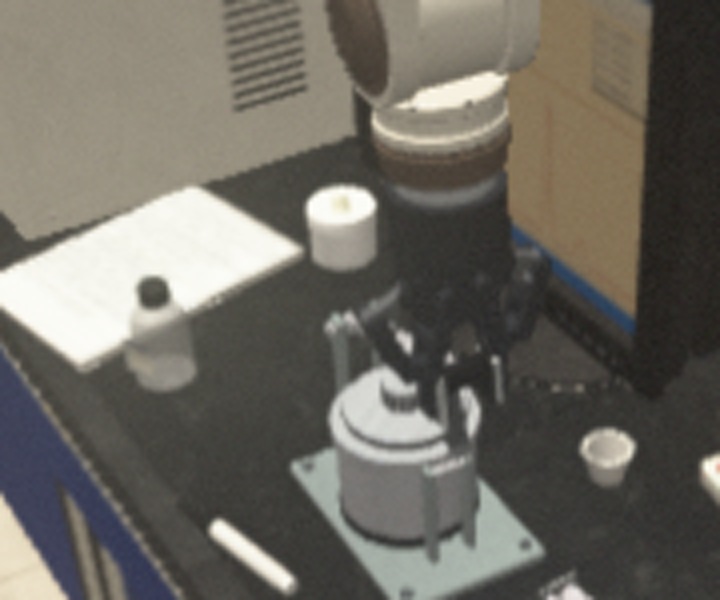

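View pics/w49.png

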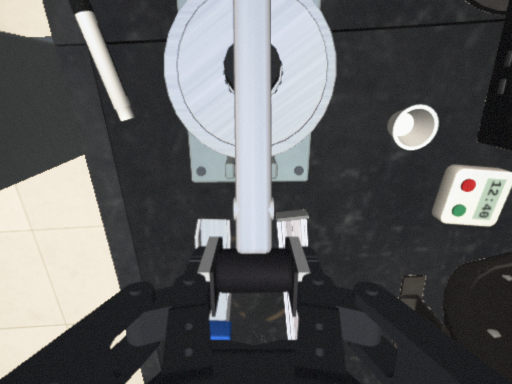

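Emit:
{"name": "servo_tool", "arguments": {"steps": [{"x":0,"y":-3,"z":-8,"yaw":0},{"x":0,"y":-4.5,"z":-17,"yaw":0},{"x":0,"y":-6,"z":-25,"yaw":0},{"x":0,"y":-7,"z":-32,"yaw":0},{"x":0,"y":-7,"z":-37,"yaw":0},{"x":0,"y":-7,"z":-37,"yaw":0}]}}

```text
time: 60.05
ee_pos: [0.4994, -0.0718, 0.1449]
tcp_rot: [178.8, 3.4, 87.0]
wrist_force: [1.2, -4.7, 1.9]
opening: 0.0333
```

Emit:
{"name": "servo_tool", "arguments": {"steps": [{"x":0,"y":-0.5,"z":-2,"yaw":0},{"x":0,"y":-0.5,"z":-4,"yaw":0},{"x":0,"y":-0.5,"z":-5,"yaw":0},{"x":0,"y":-0.5,"z":-5,"yaw":0}]}}

```text
time: 60.55
ee_pos: [0.4994, -0.0721, 0.1401]
tcp_rot: [178.8, 3.3, 87.0]
wrist_force: [0.2, -0.9, 5.3]
opening: 0.0337
```

Run:
```python
from seg import *
s=shot('side');cv2.imwrite('pics/s50.png',cv2.resize(s['im'][110:220,190:300,::-1],(600,600),interpolation=2))
s=shot('wrist','w50');P,ok=full(s)
for uv in [(253,60),(253,100),(253,150),(253,200),(253,230)]:print(P[uv[1],uv[0]].round(4))
```

```text
[0.5032 0.0194 0.1476]
[0.5026 0.0064 0.1473]
[ 0.5016 -0.0114  0.1493]
[ 0.5006 -0.0307  0.1518]
[ 0.4999 -0.0438  0.152 ]
```

View pics/s50.png

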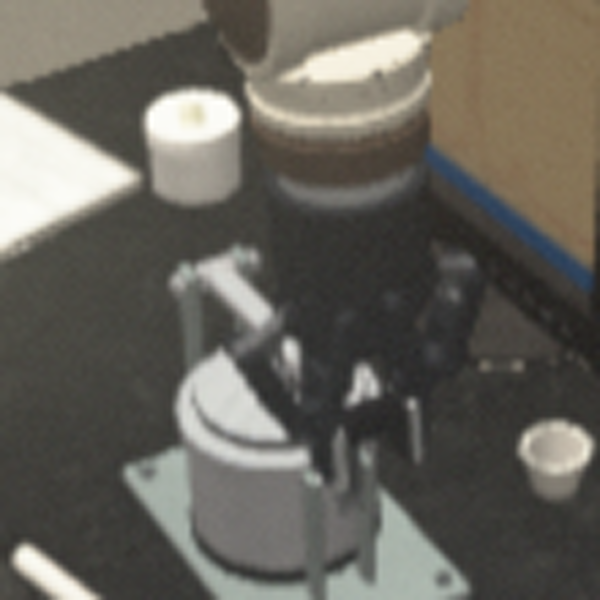

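View pics/w50.png

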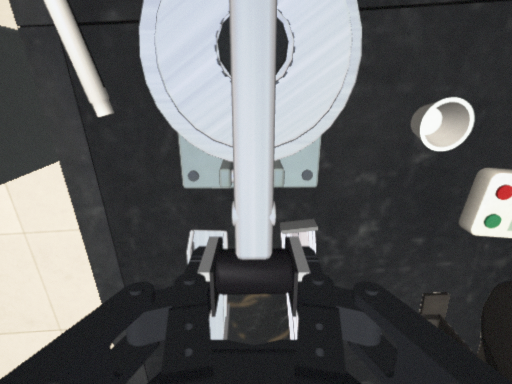

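Emit:
{"name": "servo_tool", "arguments": {"steps": [{"x":0,"y":0,"z":-3,"yaw":0},{"x":0,"y":0,"z":-6,"yaw":0},{"x":0,"y":0,"z":-9,"yaw":0},{"x":0,"y":0,"z":-11,"yaw":0},{"x":0,"y":0,"z":-11,"yaw":0}]}}

```text
time: 61.28
ee_pos: [0.4995, -0.0721, 0.1305]
tcp_rot: [178.7, 3.3, 87.0]
wrist_force: [-4.0, 0.7, 16.0]
opening: 0.0337
```

```bash
cat >> seg.py <<'E'
def bar(fn=None):
    s=shot('wrist',fn);P,ok=full(s);o=s['o'];print(o['ee_pos'].round(4),o['wrist_force'].round(1),o['time'])
    x,y,z=P[...,0],P[...,1],P[...,2]
    m=ok&(abs(x-.5025)<.004)&(y>-.05)&(y<.08)&(z>.133)&(z<.2)
    c=np.polyfit(y[m],z[m],1);r=z[m]-np.polyval(c,y[m]);k=abs(r)<.002;c=np.polyfit(y[m][k],z[m][k],1);print('bar n',k.sum(),'angle',(-c[0]).round(4),'z at y=-.04',np.polyval(c,-.04).round(4),'z at .02',np.polyval(c,.02).round(4));return s
E
python3 - <<'E'
from seg import *
bar('w51')
E
```

```text
[ 0.4995 -0.0721  0.1305] [-4.   0.7 16. ] 61.275
bar n 5576 angle -0.0008 z at y=-.04 0.1438 z at .02 0.1438
```

Emit:
{"name": "servo_tool", "arguments": {"steps": [{"x":0,"y":0,"z":1.5,"yaw":0},{"x":0,"y":0,"z":2,"yaw":0},{"x":0,"y":0,"z":2,"yaw":0}]}}

```text
time: 61.7
ee_pos: [0.4994, -0.0721, 0.1317]
tcp_rot: [178.7, 3.3, 87.0]
wrist_force: [3.1, -1.0, -6.2]
opening: 0.0336
```

Run:
```python
from seg import *
bar('w52')
```

```text
[ 0.4994 -0.0721  0.1317] [ 3.1 -1.  -6.2] 61.7
bar n 5545 angle 0.0064 z at y=-.04 0.1448 z at .02 0.1444
```

Emit:
{"name": "servo_tool", "arguments": {"steps": [{"x":0,"y":0,"z":-0.5,"yaw":0},{"x":0,"y":0,"z":-0.5,"yaw":0},{"x":0,"y":0,"z":-0.5,"yaw":0},{"x":0,"y":0,"z":20,"yaw":0},{"x":0,"y":0,"z":60,"yaw":0},{"x":-5,"y":-10,"z":110,"yaw":0},{"x":-10,"y":-30,"z":160,"yaw":0},{"x":-10,"y":-40,"z":170,"yaw":0}], "grip": 60}}

```text
time: 62.75
ee_pos: [0.4898, -0.1129, 0.3055]
tcp_rot: [178.4, 3.4, 86.9]
wrist_force: [0.7, 0.5, -0.6]
opening: 0.0603
```

Run:
```python
from seg import *
s=bar('w53')
s=shot('side','s53');cv2.imwrite('pics/s53z.png',cv2.resize(s['im'][90:330,180:380,::-1],(500,600),interpolation=2))
```

```text
[ 0.4898 -0.1129  0.3055] [ 0.7  0.5 -0.6] 62.75
bar n 987 angle 0.0033 z at y=-.04 0.1444 z at .02 0.1442
```

View pics/w53.png

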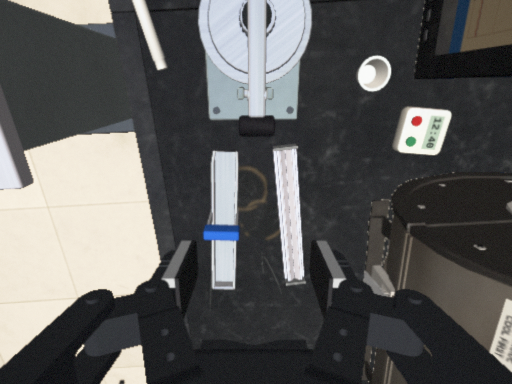

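View pics/s53z.png

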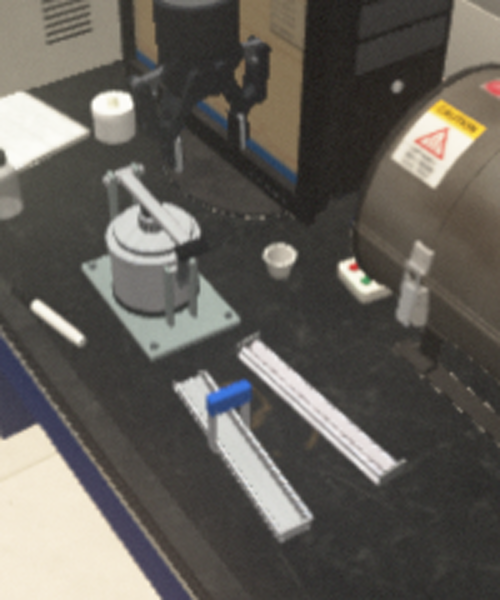

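Emit:
{"name": "servo_tool", "arguments": {"steps": [{"x":0,"y":0,"z":0,"yaw":0},{"x":0,"y":0,"z":0,"yaw":0},{"x":0,"y":0,"z":0,"yaw":0},{"x":0,"y":0,"z":0,"yaw":0}]}}

```text
time: 63.35
ee_pos: [0.4897, -0.1126, 0.3023]
tcp_rot: [178.7, 3.4, 86.9]
wrist_force: [-0.4, -0.6, -0.3]
opening: 0.0602
```

Run:
```python
from seg import *
from workcell import job_done
bar(); print(job_done())
```

```text
[ 0.4897 -0.1126  0.3023] [-0.4 -0.6 -0.3] 63.35
bar n 998 angle 0.0032 z at y=-.04 0.1443 z at .02 0.1442
the job is handed in; nothing more can be done
None
```

The job is done and handed in at 63 s of the 210 s allowed. I laid all five cylinders in the chute and carried it by its grip to the jar. Since the moves allow no tool tilt, I pushed the nose against the flange and then the mouth's far wall. That tipped the chute to about 22°, and the cylinders slid into the jar. I then set the chute down flat on the bench beside the stand. The lid had been knocked aside by then, so I found it again, put it on the jar and swung the clamp over until it clipped.

Last checks:
- **Lid:** it sits level to within 0.2° and about 1 mm off the mouth's centre, with its flange on the rim.
- **Clamp:** the bar reads about 0.003 rad after letting go and stays there. It held against a pull of about 6 N while I still had the grip. I could not see the hook itself.
- **Chute:** it is empty, flat and upright in the last pictures.
- **Cylinders:** I saw four of the five inside the jar. The fifth was hidden below the nose in that view, but none is left in the chute or rail or seen on the bench.
- **Bottle, tin and crucible:** I moved nothing against them, and they look in place in the last views.

The tool had drifted to about 3.4° off vertical by the end. The placed parts measured level all the same.

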